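Fill the nut mill, fit its bayonet lid and hold it at the half-way pulse point

TASK

Tip all five walnuts from the tray straight into the open bowl of the nut mill on the shop counter, then stand the empty tray upright back on the counter and let go of it. Put the bayonet lid on the mill with its lugs down through the two slots until it is fully home, and twist it clockwise (seen from above) to half-way between entry and the lock, the middle mark, never on to the lock; the twist is sprung, so keep gripping the lid and finish while holding it still there. Leave the other goods on the counter where they are.

Things in the scene. Friction and masses are not known exactly. Their poses are not given: they have to be found in the camera images.
- mill: Nut mill, fixed to the counter: round grey machine 160 mm across, 136 mm high, open steel bowl on top (bowl floor 75 mm up). Origin at the centre of its underside, on the counter, z up; the mouth's two slots lie along its +x and -x axes. Its place and yaw (to 0.5 rad either way) vary.
- mouth (a point): Centre of the mill's mouth, level with the lip's top, 136 mm up. Mouth 96 mm in diameter; lip 6 mm thick, 134 mm across. From the mouth two slots, 18 mm wide at the mouth and widening outwards, are cut right across the lip, along the mill's +x and -x.
- half_mark (a point): Half-way mark: small black pip on the flange round the lip, 74 mm from the mill's axis, 0.6 rad clockwise (from above) of the +x slot; its twin is opposite. A like pip stands at each slot (entry); a 16 mm wide black block 1.2 rad clockwise of each slot marks the lock.
- ring (a joint): Black drive ring under the lip; the lid's lugs sit in its two notches (3 mm play each way) and turn it. rad, clockwise from above: 0 entry (notches under the slots), 0.6 half-way, lock from about 1.05 on (end stop 1.25). A spring drives it back to 0 (0.05 N m at 0, 0.12 N m at 0.6) and takes the lid along when let go.
- lid: Bayonet lid standing upright on the counter, about 140 g. Origin: centre of the plug's underside, z up. Black plug 90 mm in diameter, 18 mm deep; grey disc 126 mm across, 18 to 26 mm up. Fully home: disc on the lip, origin 118 mm above the counter on the mill's axis. At entry its x axis lies along the mill's x axis, either way round; once turned the lip holds it down.
- lid_bar (a point): Middle of the top edge of the lid's black grip bar, 62 mm above the lid's origin. Bar: 60 mm long (lid x), 14 mm thick (lid y), upright from 26 to 62 mm above the lid's origin.
- lug (a point): Outer end of the lug at the lid's +x side, 56 mm from the axis; its twin is at -x. Lugs: 12 mm wide, 7 mm high, at the foot of the plug. A low black ridge on the disc, in line with the bar, shows where they are.
- tray: Aluminium tray holding the walnuts, about 220 g, 154 mm long (x), 78 mm wide (y), side walls 30 mm high, floor and walls 4 mm thick. Origin: centre of the underside, z up; its -x (spout) end faces roughly towards the robot, yaw to 0.4 rad either way. Tray and lid stand one left and one right of the mill; which is which varies.
- spout (a point): Middle of the tray's spout edge, 77 mm towards -x from the tray's origin, 22 mm above its underside. A ramp of 24 degrees leads up to it from the floor, no wall: nuts roll out once the spout end is tipped down more than about 25 degrees, so tip slowly.
- tab (a point): Middle of the top edge of the tray's upright grip tab at its +x end: 71 mm from the tray's origin, 88 mm above its underside. Tab 50 mm wide (tray y), 10 mm thick (tray x), standing 58 mm above the walls.
- nut1: Walnut, brown ball 28 mm in diameter, 14 g, loose in the tray; origin at its centre.
- nut2: Walnut, brown ball 28 mm in diameter, 14 g, loose in the tray; origin at its centre.
- nut3: Walnut, brown ball 28 mm in diameter, 14 g, loose in the tray; origin at its centre.
- nut4: Walnut, brown ball 28 mm in diameter, 14 g, loose in the tray; origin at its centre.
- nut5: Walnut, brown ball 28 mm in diameter, 14 g, loose in the tray; origin at its centre.
- jar: Bystander: amber jar, 66 mm across, 85 mm high, behind the mill. Origin at underside.
- tin: Bystander: food tin, 74 mm across, 80 mm high, behind the mill. Origin at underside.
- packet: Bystander: cardboard packet 50 x 70 x 40 mm, in front of the mill on the robot's side. Origin at underside.
- apple: Bystander: green apple, 72 mm across, 62 mm high, in front of the mill on the robot's side. Origin at underside.
- bottle: Bystander: glass bottle, 64 mm across, 190 mm high, far left. Origin at underside.
- loaf: Bystander: loaf of bread 196 mm long, 106 mm wide, 105 mm high, far right. Origin at underside.
Things that resemble listed ones, but are neither listed nor needed, are in the scene too. Leave any red look-alike of the lid alone.

How it is judged (in metres and radians):
On the way, in this order (a step that is already met when the one before it is completed fails the run):
1. the five walnuts lie in the bowl while the tray is still up over the mill (horizontal distance between each of nut1, nut2, nut3, nut4, nut5 and mill below 0.06 m and z of nut1 in the frame of mill between 0.075 and 0.115 m and z of nut2 in the frame of mill between 0.075 and 0.115 m and z of nut3 in the frame of mill between 0.075 and 0.115 m and z of nut4 in the frame of mill between 0.075 and 0.115 m and z of nut5 in the frame of mill between 0.075 and 0.115 m and height (world z) of tray above 0.1 m and horizontal distance between tray and mill below 0.2 m), for 0.1 s.
2. the lid is fully home in the mill's mouth, with the tray standing upright on the counter (horizontal distance between lid and mill below 0.004 m and z of lid in the frame of mill between 0.112 and 0.1225 m and angle between lid's own z axis and vertical below 0.06 rad and height (world z) of tray below 0.008 m and angle between tray's own z axis and vertical below 0.1 rad), for 0.2 s.
At the end, for the whole second after the job is handed in: All five walnuts in the bowl; lid home (4 mm of the axis, 4 mm of its seat, tilt under 0.06 rad), gripped with over 2 N, the drive ring still between 0.45 and 0.75 rad; tray upright on the counter, at rest, not touched by the robot (all of step 2 and horizontal distance between each of nut1, nut2, nut3, nut4, nut5 and mill below 0.06 m and z of nut1 in the frame of mill between 0.075 and 0.115 m and z of nut2 in the frame of mill between 0.075 and 0.115 m and z of nut3 in the frame of mill between 0.075 and 0.115 m and z of nut4 in the frame of mill between 0.075 and 0.115 m and z of nut5 in the frame of mill between 0.075 and 0.115 m and value of joint ring between 0.45 and 0.75 rad and velocity of joint ring between -0.1 and 0.1 rad/s and contact force between the fingers and lid above 2 N and contact force between each of the arm, the fingers and tray below 0.1 N and linear speed of tray below 0.03 m/s); the arm keeps its last pose, push and grip.
It fails at once if the lid is turned on into the lock (value of joint ring above 1.05 rad).
It fails at once if another article on the counter is pushed more than 30 mm or knocked over (distance of any of jar, tin, packet, apple, bottle, loaf from where it was at the start of the episode above 0.03 m or angle between any of jar, tin, packet, apple, bottle, loaf's own z axis and vertical above 0.5 rad).
It also fails if it takes over 72 s, if anything falls off the work surface, if the arm or the gripper's body presses on something with over 40 N, if the wrist force passes 120 N, or if a joint passes its speed limit or range.

ROBOT

A 7-joint arm with a two-finger parallel gripper is mounted at the origin on the work surface. World frame = base frame: x ahead of the robot, y to its left, z up, the work surface at z = 0. Lengths are in m, angles in degrees, forces in N, time in s.
With the tool pointing down it reaches from about 0.425 to 0.875 m from the base axis. Payload 4.7 kg.
Tool frame: the origin (TCP) lies on the centre line of the jaws, within the pads' length; the fingertips stand 11 mm ahead of it and the grasp point (between the pads) lies 8 mm behind it (finger_overhang is the x of the fingertips in the tool frame, in m); x points along the fingers, z is the direction in which the jaws open and shut, and the axes are right-handed (so a half turn about x gives the same grasp; the last joint's range is limited). The gripper opens to 87 mm and grips with 3 to 60 N. Pads are 19 mm wide; open, the fingers measure 117 mm over their backs; the gripper's body (75 mm by 190 mm) begins 51 mm behind the grasp point.
Start: joints at [-70.067, 18.392, -4.016, 83.108, 1.295, 78.541, -3.26], TCP at [0.213, 0.614, 0.234] pointing down, gripper open.
Joint ranges: [-163.93, 163.93], [-17.29, 119.83], [-79.2, 71.16], [3.27, 140.29], [-89.18, 269.18], [5.43, 117.66], [-154.24, 154.24]. Speed limits (degrees/s): [147.25, 147.25, 180, 180, 180, 180, 180].

INTERFACE

Orientations are given as [roll, pitch, yaw] about the fixed x, y, z axes, in that order (R = Rz(yaw) Ry(pitch) Rx(roll)).
In Python, from cell import get_obs, read_camera, sign_off, cut_out, finger_overhang gives the robot as it stands.
- The arm moves only by the tool servo_tool, never from a script. Its argument "rows" is one flat list of numbers, 5 for each row, row after row: the shift along the world's x, y, z in mm, then the turn about the world's z in degrees, then the closure, from 0 (fully open) to 1 (shut). A call has 1 to 10 rows; each row is the pose to reach, as a shift and turn from the pose commanded when the call began; what a row does not reach only later rows make up. A row lasts 1/12 s, in which the tool goes at most 41.7 mm and 7.16 degrees, less where a joint would pass 70% of its speed; a pose out of reach is approached as far as the arm can. A call with a gripper value outside its range is refused whole. The fingers move at their own pace and stop on an object; "force" is the grip in N (left out, the last holds). Time passes only in rows, so rows that repeat a pose let the fingers close. It gives the time, the measured TCP pose, the force and the opening at its end, in the units of the state.
- get_obs(): the state, without advancing time (a new reading comes with each control period).
- read_camera(name): name is "scene" or "top" or "wrist"; returns a dict with "frame" (480x640x3 uint8, blue, green, red), "range_z" (480x640 float32, m along the optical axis (not along the pixel's ray), 0 where there is no reading), "intrinsics" (3x3 intrinsics, pixels), "cam_to_world" (4x4, takes a point from camera to world coordinates); the wrist camera has in their place "tool_from_camera" (4x4, takes a point from camera to tool coordinates, whose origin is the TCP and whose axes are the tool frame's). Camera axes: x right, y down, z forward; pixel columns grow to the right and rows downward; lengths in m; the calibration is good to about 2 mm. The wrist camera is an equidistant fisheye: a pixel r from the principal point sees the ray r / f radians off the axis. A picture is of the moment at which its call begins: read the wrist's pose just before it.
- sign_off(): hands the job in, once; it reports no verdict.
Trained networks look in a picture, given as the dict that the camera call returned (one of the last four; its "shot" number tells which), for a name from the list of things; names that differ only in an ending like _2 or _b are one class to them, and where a whole thing is asked for, a point or a joint stands for the part that bears it (a point fixed in the world has none). Each returns a list of dicts, best first, with "score" (0 to 1); they miss things now and then, are a little off and sometimes report something else, mostly with a low value. They report only what shows in the picture. A call takes as long as a camera call. They do not tell look-alikes from the thing itself.
- cut_out(name, picture): "pixels" (480x640 bool, what is visible of it) and "extent" ([centre column, centre row, width, height] in pixels, round what is visible of it).
The state is a dict: "time_s": time; "qpos": joint angles; "joint_velocities": joint speeds; "effort": joint torques, N m; "tool_pos": TCP position; "tool_rot": TCP orientation; "force": force on the tool from outside, world axes, zero at the start; "wrist_torque": the same for the moment, N m; "grip_width": finger opening in m.
Only numpy, scipy, OpenCV 4.12 (cv2) and the standard library are available. Lean on these libraries where they do the work, as an engineer would, in place of code of your own. Each camera call takes 0.05 s, during which the arm holds its last target.

## Working session

There is one attempt and no reset: what is moved stays moved. The work goes in short steps, Python scripts to look and compute and a tool call to move; the robot and the scene stay as the last step left them, time stands still between calls to the robot, and variables do not carry over. Pictures are saved under pics/ and viewed, and the job is handed in when it is done.

Besides the shell and the picture viewer there is one more tool, called after "Call:" in YAML: its name, and indented under it one key for each argument. servo_tool: Moves the arm, as the interface text tells. Its arguments: {"type":"object","properties":{"rows":{"type":"array"},"force":{"type":"number"}},"required":["rows"]}

```bash
ls; mkdir -p pics
cat > h.py <<'E'
import numpy as np, cv2
from cell import *
def shot(n,f):
    p=read_camera(n); cv2.imwrite('pics/'+f,p['frame']); return p
def cloud(p,m=None):
    K=p['intrinsics'];z=p['range_z'];v,u=np.mgrid[:480,:640]
    ok=z>0
    if m is not None: ok&=m
    u,v,z=u[ok],v[ok],z[ok]
    P=np.stack([(u-K[0,2])/K[0,0]*z,(v-K[1,2])/K[1,1]*z,z,np.ones_like(z)])
    return (p['cam_to_world']@P)[:3].T
E
python3 - <<'E'
from h import *
np.set_printoptions(precision=4,suppress=True)
print(get_obs()); print(finger_overhang if not callable(finger_overhang) else finger_overhang())
for n in('scene','top'):
    p=shot(n,n+'0.png'); print(n,p['cam_to_world'][:3,3],p['intrinsics'][0,0])
    for k in ['mill','lid','tray','jar','tin','packet','apple','bottle','loaf']:
        for d in cut_out(k,p)[:3]:
            c=cloud(p,d['pixels']); print(k,round(d['score'],2),np.round(d['extent']),np.median(c,0) if len(c) else None)
E
```

```text
pics
{'time_s': 0.0, 'qpos': array([-70.0664,  18.4395,  -4.0176,  83.1742,   1.2932,  78.5404,
        -3.2597]), 'joint_velocities': array([ 0.0156,  0.0201, -0.0056, -0.045 , -0.0605,  0.0367, -0.0659]), 'effort': array([ -0.    , -49.1288,  -0.4037, -31.2529,  -0.0638,   0.0436,
         0.0001]), 'tool_pos': array([0.2128, 0.6136, 0.2325]), 'tool_rot': array([-178.2971,   89.8909, -107.4191]), 'force': array([-1.006 , -1.0284, -0.192 ]), 'wrist_torque': array([-0.0191,  0.0491, -0.0311]), 'grip_width': 0.08698433778967703}
0.011
scene [1.4398 0.7772 1.2024] 561.26668256824
mill 0.72 [338. 241.  56.  65.] [0.5094 0.0444 0.0906]
mill 0.38 [201. 200.  56.  60.] [ 0.59   -0.4336  0.0928]
lid 0.86 [391. 331.  48.  43.] [0.6305 0.3204 0.0262]
lid 0.7 [402. 282.  40.  35.] [0.472  0.2448 0.0256]
tray 0.8 [279. 218.  51.  33.] [ 0.4585 -0.2341  0.0202]
jar 0.82 [314. 306.  26.  36.] [0.7111 0.1228 0.0619]
jar 0.75 [260. 275.  25.  36.] [ 0.7201 -0.0713  0.0661]
jar 0.16 [341. 243.  56.  69.] [0.5087 0.0442 0.0881]
tin 0.62 [258. 274.  26.  36.] [ 0.7194 -0.0715  0.0656]
packet 0.7 [387.
[... 404 characters left out ...]
6987 -0.0877  0.0791]
lid 0.67 [217. 247.  50.  51.] [0.4647 0.2298 0.0262]
lid 0.62 [192. 187.  50.  46.] [0.6198 0.3058 0.0262]
tray 0.91 [410. 253.  46.  70.] [ 0.4612 -0.2455  0.0145]
jar 0.78 [272. 155.  31.  32.] [0.6886 0.1045 0.0831]
tin 0.65 [350. 153.  30.  38.] [ 0.6977 -0.0875  0.0788]
packet 0.76 [261. 287.  29.  20.] [0.3742 0.1229 0.0397]
apple 0.69 [414. 262.  13.  10.] [ 0.4399 -0.2545  0.0282]
apple 0.68 [360. 286.  27.  29.] [ 0.3795 -0.1163  0.0578]
bottle 0.96 [100. 218.  54.  38.] [0.5196 0.4798 0.1206]
bottle 0.27 [303. 238.  69.  77.] [0.4899 0.0267 0.13  ]
loaf 0.88 [510. 209.  91.  50.] [ 0.5592 -0.4584  0.1038]
loaf 0.68 [218. 249.  56.  50.] [0.4649 0.2303 0.0263]
```

Run:
```python
import cv2
a=cv2.imread('pics/top0.png')
cv2.imwrite('pics/top0c.png',cv2.resize(a[120:320,160:460],None,fx=2.66,fy=2.66,interpolation=cv2.INTER_CUBIC))
```

```text
(no output)
```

View pics/scene0.png

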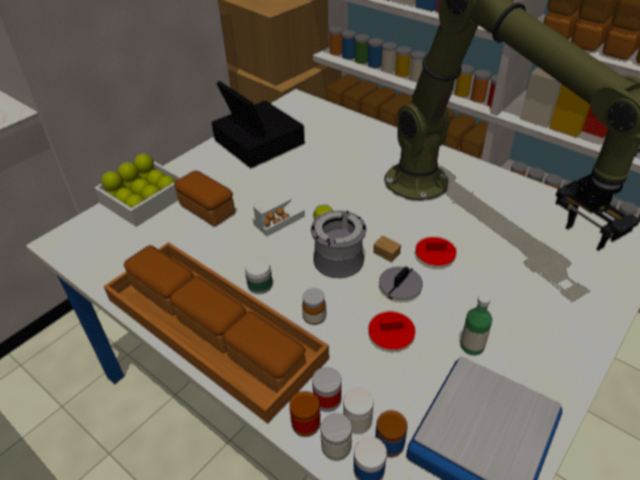

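View pics/top0c.png

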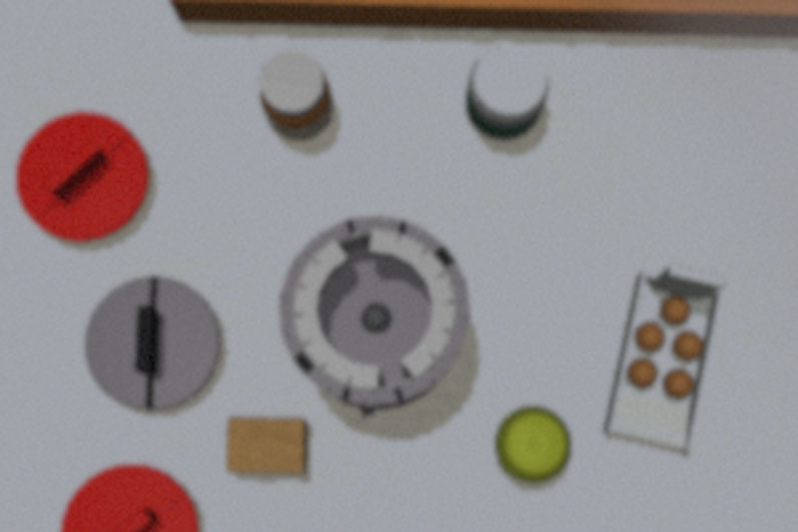

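```bash
cat > m.py <<'E'
from h import *
from scipy.optimize import least_squares
np.set_printoptions(precision=4,suppress=True)
def circ(P,rr=None):
    f=lambda q:np.hypot(P[:,0]-q[0],P[:,1]-q[1])-q[2]
    r=least_squares(f,[*P[:,:2].mean(0),.05],loss='soft_l1',f_scale=.002); return r.x
E
python3 - <<'E'
from m import *
for n in('top','scene'):
    p=shot(n,n+'1.png')
    c=cloud(p); V=p['frame'].reshape(-1,3)[(p['range_z']>0).ravel()].astype(int)
    print(n,'counter z',np.median(c[(abs(c[:,0]-.45)<.03)&(abs(c[:,1]+.16)<.02)][:,2]))
    # lip
    s=(np.hypot(c[:,0]-.493,c[:,1]-.028)<.09)&(abs(c[:,2]-.135)<.006)
    L=c[s]; print('lip z',np.median(L[:,2]),s.sum())
    # outer boundary by angle for circle
    ctr=np.array([.49,.027])
    for it in range(4):
        a=np.arctan2(L[:,1]-ctr[1],L[:,0]-ctr[0]); r=np.hypot(*(L[:,:2]-ctr).T)
        b=((a+np.pi)/(2*np.pi)*48).astype(int)
        O=np.array([L[b==i][r[b==i].argmax()] for i in range(48) if (b==i).sum()>2])
        q=circ(O);ctr=q[:2]
    I=np.array([L[b==i][r[b==i].argmin()] for i in range(48) if (b==i).sum()>2])
    print('mill outer',q,'inner',circ(I))
    # lid disc
    s=(np.hypot(c[:,0]-.466,c[:,1]-.231)<.075)&(abs(c[:,2]-.026)<.006)
    L=c[s];h=cv2.convexHull((L[:,:2]*1e4).astype(np.int32))[:,0]/1e4
    print('lid disc z',np.median(L[:,2]),'circ',circ(h),'minenc',cv2.minEnclosingCircle((L[:,:2]).astype(np.float32)))
    s=(np.hypot(c[:,0]-.466,c[:,1]-.231)<.055)&(c[:,2]>.045); B=c[s]
    if len(B)>5:
        rr=cv2.minAreaRect((B[:,:2]*1000).astype(np.float32)); print('bar',len(B),B.mean(0),np.percentile(B[:,2],[5,50,95]),rr)
        Q=B[:,:2]-B[:,:2].mean(0);w,v=np.linalg.eigh(Q.T@Q);print('bar ang',np.degrees(np.arctan(v[1,1]/v[0,1])))
    # tray
    s=(abs(c[:,0]-.46)<.12)&(abs(c[:,1]+.245)<.08); T=c[s]
    print('tray z hist',np.histogram(T[:,2],bins=np.arange(-.005,.1,.005)))
    B=T[T[:,2]>.045]; print('tab',len(B),B.mean(0),cv2.minAreaRect((B[:,:2]*1000).astype(np.float32)))
    B=T[T[:,2]>.08]; print('tabtop',len(B),B.mean(0),np.median(B[:,2]),cv2.minAreaRect((B[:,:2]*1000).astype(np.float32)))
    B=T[T[:,2]>.018]; print('tray',cv2.minAreaRect((B[:,:2]*1000).astype(np.float32)))
E
python3 - <<'E'
import cv2
a=cv2.imread('pics/top1.png')
cv2.imwrite('pics/tray1.png',cv2.resize(a[205:300,375:450],None,fx=6,fy=6,interpolation=cv2.INTER_CUBIC))
E
```

```text
top counter z 0.00034841800329576955
lip z 0.13418464214096337 2269
mill outer [0.4876 0.0261 0.0801] inner [0.4871 0.0259 0.0488]
lid disc z 0.02588344983143953 circ [0.4662 0.2341 0.0625] minenc ((0.46637263894081116, 0.23437654972076416), 0.0631152093410492)
bar 182 [0.4661 0.2329 0.06  ] [0.0497 0.0611 0.065 ] ((466.034912109375, 234.23016357421875), (14.789135932922363, 60.23443603515625), 89.16630554199219)
bar ang 0.21328604284918964
tray z hist (array([1521, 2551,  372,  172,  224,  265,  353,  288,   20,   10,   12,
          5,   13,   10,    9,    9,    9,   13,   71,   19]), array([-0.005,  0.   ,  0.005,  0.01 ,  0.015,  0.02 ,  0.025,  0.03 ,
        0.035,  0.04 ,  0.045,  0.05 ,  0.055,  0.06 ,  0.065,  0.07 ,
        0.075,  0.08 ,  0.085,  0.09 ,  0.095]))
tab 170 [ 0.5286 -0.256   0.0776] ((530.3262329101562, -257.8677673339844), (50.34775924682617, 11.063485145568848), 77.45565795898438)
tabtop 103 [ 0.5297 -0.2573  0.0877] 0.08802143654531913 ((530.4852905273438, -257.9048767089844), (50.31901931762695, 10.980340957641602), 76.88439178466797)
tray ((460.335693359
[... 550 characters left out ...]
y([656, 544, 141, 141, 155, 168, 177,  91,  21,   8,  16,   9,  11,
        16,  13,  13,  15,  12,  25,   7]), array([-0.005,  0.   ,  0.005,  0.01 ,  0.015,  0.02 ,  0.025,  0.03 ,
        0.035,  0.04 ,  0.045,  0.05 ,  0.055,  0.06 ,  0.065,  0.07 ,
        0.075,  0.08 ,  0.085,  0.09 ,  0.095]))
tab 137 [ 0.5313 -0.25    0.0708] ((528.27197265625, -254.78622436523438), (57.55877685546875, 14.755727767944336), 76.33784484863281)
tabtop 44 [ 0.5296 -0.2525  0.0873] 0.08777456925202265 ((527.5035400390625, -254.9716339111328), (56.854801177978516, 13.267144203186035), 76.25460052490234)
tray ((459.1999206542969, -238.00698852539062), (85.27147674560547, 158.4775390625), 78.51934814453125)
```

View pics/tray1.png

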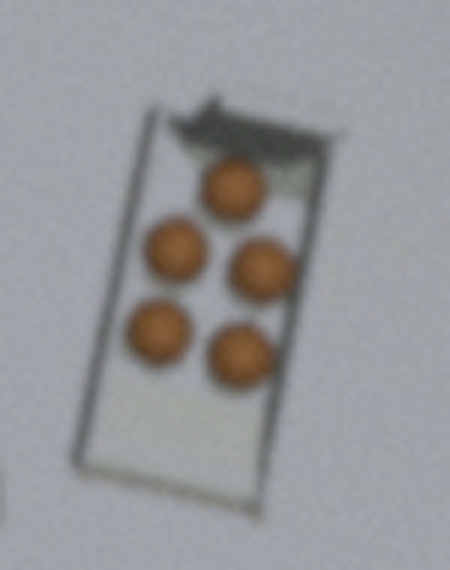

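Run:
```python
from m import *
from scipy.spatial.transform import Rotation as R
o=get_obs(); M=R.from_euler('xyz',o['tool_rot'],degrees=True).as_matrix(); print(M,o['tool_pos'],np.degrees(np.arctan2(M[1,2],M[0,2])), o['time_s'])
p=shot('wrist','w0.png'); print(p['tool_from_camera'],p['intrinsics'],p.keys())
```

```text
[[ 0.0001 -0.9448  0.3276]
 [ 0.0001  0.3276  0.9448]
 [-1.     -0.      0.0001]] [0.213  0.6141 0.2336] 70.87559686686443 1.1
[[-0.0004 -0.2604  0.9655 -0.151 ]
 [ 0.0009 -0.9655 -0.2604  0.0723]
 [ 1.      0.0007  0.0006  0.0008]
 [ 0.      0.      0.      1.    ]] [[371.6483   0.     317.4314]
 [  0.     371.6483 238.367 ]
 [  0.       0.       1.    ]] dict_keys(['frame', 'range_z', 'intrinsics', 'tool_from_camera', 'shot'])
```

Call:
servo_tool:
  rows: [120,-240,66,0,0,120,-240,66,0,0,120,-240,66,0,0,120,-240,66,0,0,120,-240,66,0,0,120,-240,66,0,0,227,-484,66,6.6,0,227,-484,66,6.6,0,227,-484,66,6.6,0,227,-484,66,6.6,0]

```text
time_s: 1.98
tool_pos: [0.3894, 0.2431, 0.2973]
tool_rot: [-22.7, 89.9, 54.8]
force: [1.3, 1.4, 0.9]
grip_width: 0.087
```

Call:
servo_tool:
  rows: [0,0,0,0,0,0,0,0,0,0,0,0,0,0,0]

```text
time_s: 2.23
tool_pos: [0.3887, 0.2457, 0.2971]
tool_rot: [8.0, 89.9, 85.5]
force: [-0.4, 0.3, 0.2]
grip_width: 0.0871
```

```bash
cat > wv.py <<'E'
from m import *
from scipy.spatial.transform import Rotation as R
def wshot(f):
    o=get_obs(); p=shot('wrist',f); T=np.eye(4);T[:3,:3]=R.from_euler('xyz',o['tool_rot'],degrees=True).as_matrix();T[:3,3]=o['tool_pos']
    p['cw']=T@p['tool_from_camera']; p['o']=o; return p
def wrays(p,u,v):
    K=p['intrinsics'];x=(np.asarray(u)-K[0,2])/K[0,0];y=(np.asarray(v)-K[1,2])/K[1,1];r=np.hypot(x,y)+1e-12
    return np.stack([np.sin(r)*x/r,np.sin(r)*y/r,np.cos(r)],-1)
def wcloud(p,m=None):
    z=p['range_z'];v,u=np.mgrid[:480,:640];ok=z>0
    if m is not None: ok&=m
    d=wrays(p,u[ok],v[ok]);P=d/d[:,2:]*z[ok][:,None]
    return P@p['cw'][:3,:3].T+p['cw'][:3,3],ok
def wproj(p,X):
    q=(np.asarray(X)-p['cw'][:3,3])@p['cw'][:3,:3];th=np.arctan2(np.hypot(q[...,0],q[...,1]),q[...,2]);n=np.hypot(q[...,0],q[...,1])+1e-12
    K=p['intrinsics'];return np.stack([K[0,2]+K[0,0]*th*q[...,0]/n,K[1,2]+K[1,1]*th*q[...,1]/n],-1)
def ortho(p,c,half,z,N=400):
    # resample picture on plane z: rows = x decreasing, cols = y decreasing
    g=np.linspace(half,-half,N);X=np.stack(np.broadcast_arrays(c[0]+g[:,None],c[1]+g[None,:],z),-1)
    if 'cw' in p: uv=wproj(p,X)
    else:
        q=(X-p['cam_to_world'][:3,3])@p['cam_to_world'][:3,:3];K=p['intrinsics'];uv=np.stack([K[0,2]+K[0,0]*q[...,0]/q[...,2],K[1,2]+K[1,1]*q[...,1]/q[...,2]],-1)
    uv=uv.astype(np.float32);return cv2.remap(p['frame'],uv[...,0],uv[...,1],cv2.INTER_LINEAR)
E
python3 - <<'E'
from wv import *
import pickle
p=wshot('w1.png'); pickle.dump(p,open('w1.pkl','wb'))
c,ok=wcloud(p)
print(np.isfinite(c).all(),len(c))
for nm,ctr,r,z0,zt in [('lid',(.466,.234),.075,.026,.006),('mill',(.487,.028),.09,.136,.006)]:
    s=(np.hypot(c[:,0]-ctr[0],c[:,1]-ctr[1])<r)&(abs(c[:,2]-z0)<zt);L=c[s];print(nm,s.sum(),np.median(L[:,2]) if s.sum() else 0)
    if s.sum()>50:
        h=cv2.convexHull((L[:,:2]*1e4).astype(np.int32))[:,0]/1e4;print(circ(h))
s=(np.hypot(c[:,0]-.466,c[:,1]-.234)<.055)&(c[:,2]>.045)&(c[:,2]<.07); B=c[s]
print(len(B),np.median(B[:,2]),cv2.minAreaRect((B[:,:2]*1000).astype(np.float32)))
cv2.imwrite('pics/o1.png',np.hstack([ortho(p,(.466,.234),.08,.026),ortho(p,(.487,.028),.1,.136)]))
E
```

```text
True 296968
lid 7023 0.02560477940262429
[0.464  0.2377 0.0629]
mill 530 0.13101775069303065
[0.4785 0.0669 0.0532]
695 0.061352396188956826 ((464.1300964355469, 237.8709259033203), (60.436851501464844, 14.743571281433105), 0.5018622875213623)
```

View pics/w1.png

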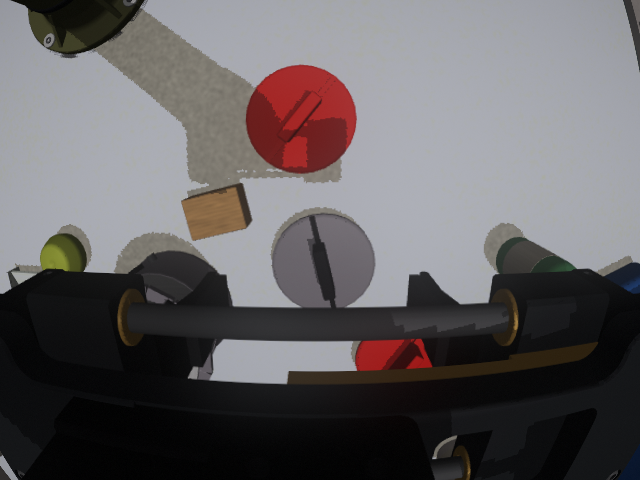

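View pics/o1.png

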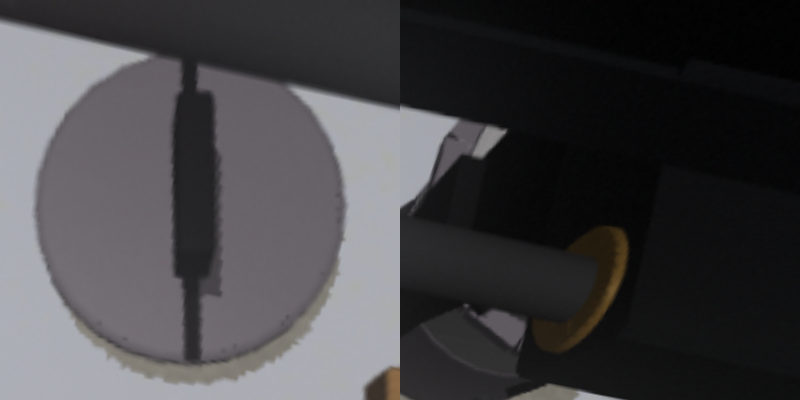

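Call:
servo_tool:
  rows: [151,-226,0,0,0,151,-226,0,0,0,151,-226,0,0,0,151,-226,0,0,0,151,-226,0,0,0,151,-226,0,0,0,151,-226,0,0,0,151,-226,0,0,0]

```text
time_s: 2.95
tool_pos: [0.5419, 0.015, 0.2965]
tool_rot: [-156.7, 89.8, -79.5]
force: [-0.1, 0.5, -0.3]
grip_width: 0.0871
```

Run:
```python
from wv import *
import pickle
p=wshot('w2.png'); pickle.dump(p,open('w2.pkl','wb')); print(p['o']['tool_pos'],p['o']['tool_rot'],p['o']['qpos'])
c,ok=wcloud(p)
for nm,ctr,r,z0,zt in [('lid',(.466,.234),.075,.026,.006),('mill',(.487,.028),.09,.136,.006)]:
    s=(np.hypot(c[:,0]-ctr[0],c[:,1]-ctr[1])<r)&(abs(c[:,2]-z0)<zt);L=c[s];print(nm,s.sum(),np.median(L[:,2]) if s.sum() else 0)
    if s.sum()>50:
        h=cv2.convexHull((L[:,:2]*1e4).astype(np.int32))[:,0]/1e4;print(circ(h))
cv2.imwrite('pics/o2.png',np.hstack([ortho(p,(.466,.234),.08,.026),ortho(p,(.487,.028),.1,.136)]))
```

```text
[0.5419 0.015  0.2965] [-156.6935   89.7891  -79.5388] [-34.2475   3.5039  31.3718  94.0173  -1.6264  82.9652  74.4298]
lid 6197 0.025892388431406343
[0.4639 0.2373 0.0629]
mill 14768 0.13498631338790704
[0.4857 0.0292 0.0808]
```

View pics/o2.png

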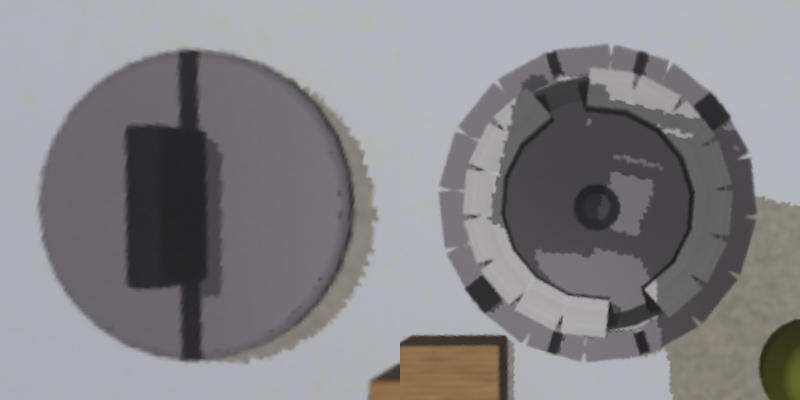

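Call:
servo_tool:
  rows: [-14,-270,-60,0.3,0,-14,-270,-60,0.3,0,-14,-270,-60,0.3,0,-14,-270,-60,0.3,0,-14,-270,-60,0.3,0,-14,-270,-60,0.3,0,-14,-270,-60,0.3,0,-14,-270,-60,0.3,0,-14,-270,-60,0.3,0]

```text
time_s: 3.75
tool_pos: [0.5261, -0.2495, 0.236]
tool_rot: [63.4, 89.9, 141.2]
force: [0.3, 0.5, 0.3]
grip_width: 0.0872
```

Run:
```python
from wv import *
import pickle
p=wshot('w3.png'); pickle.dump(p,open('w3.pkl','wb')); print(p['o']['tool_pos'],p['o']['tool_rot'],p['o']['qpos'])
c,ok=wcloud(p)
s=(abs(c[:,0]-.46)<.12)&(abs(c[:,1]+.245)<.08)
T=c[s]
B=T[(T[:,2]>.08)&(T[:,2]<.095)]
print('tabtop',len(B))
if len(B)>10: print(B.mean(0),np.median(B[:,2]),cv2.minAreaRect((B[:,:2]*1000).astype(np.float32)))
B=T[(T[:,2]>.02)&(T[:,2]<.034)]; print('tray',cv2.minAreaRect((B[:,:2]*1000).astype(np.float32)))
cv2.imwrite('pics/o3.png',np.hstack([ortho(p,(.47,-.245),.1,.03),ortho(p,(.528,-.255),.06,.088)]))
```

```text
[ 0.5261 -0.2495  0.236 ] [ 63.4166  89.8859 141.2062] [-14.9496  12.1435  43.7545  94.2258  -8.6016  77.1939 107.884 ]
tabtop 763
[ 0.528  -0.2547  0.087 ] 0.08741292236839382 ((528.5003051757812, -254.71556091308594), (49.49275588989258, 10.017426490783691), 77.431884765625)
tray ((458.4945068359375, -240.0137481689453), (78.97760009765625, 154.9541473388672), 78.03453826904297)
```

View pics/o3.png

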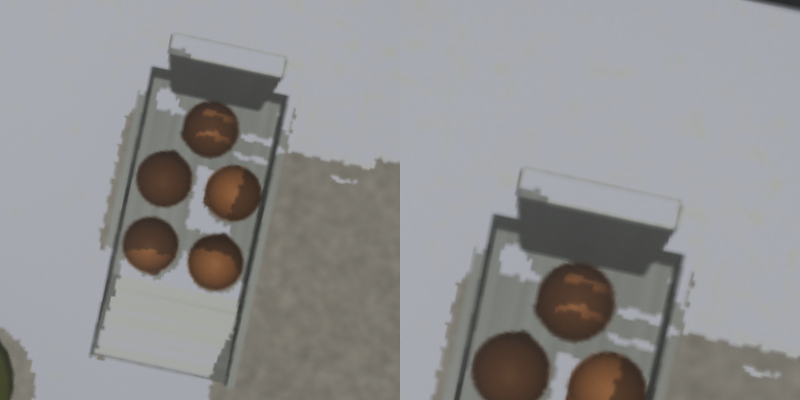

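View pics/w3.png

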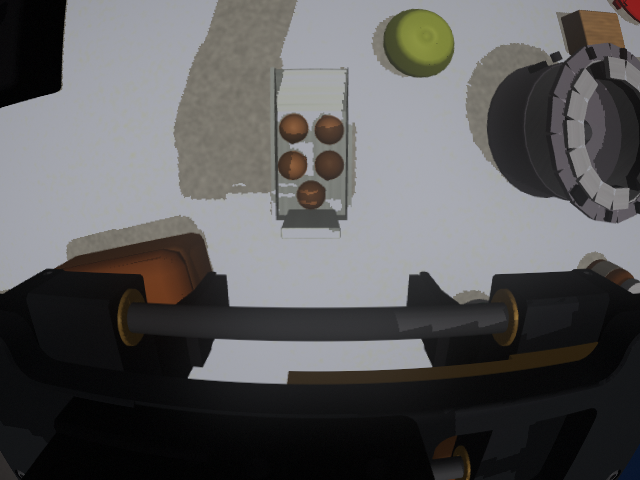

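Run:
```python
from wv import *
import pickle
p=pickle.load(open('w3.pkl','rb'));c,ok=wcloud(p)
s=(c[:,1]<-.3)&(c[:,1]>-.6)&(c[:,2]>.09)&(c[:,2]<.12)&(abs(c[:,0]-.55)<.12)
for x in np.arange(.44,.66,.02):
    L=c[s&(abs(c[:,0]-x)<.01)]
    if len(L)>5: print(x,L[:,1].max(),np.percentile(L[:,2],[50,98]))
p=shot('top','t2.png');c=cloud(p)
s=(c[:,1]<-.3)&(c[:,1]>-.6)&(c[:,2]>.05)&(c[:,2]<.12)&(abs(c[:,0]-.55)<.12)
print(cv2.minAreaRect((c[s][:,:2]*1000).astype(np.float32)),np.percentile(c[s][:,2],99))
```

```text
0.52 -0.37464640666404236 [0.0984 0.1029]
0.54 -0.3728340379794095 [0.1032 0.1056]
0.56 -0.3729422991323944 [0.1033 0.1056]
((561.8995971679688, -567.715576171875), (61.11864471435547, 162.6752471923828), 47.91321563720703) 0.10940695938734182
```

Call:
servo_tool:
  rows: [0,0,-60,0,0,0,0,-60,0,0,0,0,-60,0,0]

```text
time_s: 4.1
tool_pos: [0.5248, -0.2459, 0.1727]
tool_rot: [71.4, 89.6, 149.5]
force: [-0.7, 0.8, -0.2]
grip_width: 0.0868
```

Call:
servo_tool:
  rows: [3,-9,-40,-0.5,0,3,-9,-40,-0.5,0,3,-9,-40,-0.5,0,3,-9,-40,-0.5,0]

```text
time_s: 4.43
tool_pos: [0.5305, -0.2589, 0.1389]
tool_rot: [-79.1, 89.9, -1.7]
force: [0.4, 0.5, 0.6]
grip_width: 0.087
```

Call:
servo_tool:
  rows: [0,0,0,0,0,0,0,0,0,0,0,0,0,0,0]

```text
time_s: 4.68
tool_pos: [0.5299, -0.2598, 0.1385]
tool_rot: [-78.9, 89.8, -1.6]
force: [-0.0, 0.2, 0.6]
grip_width: 0.087
```

Call:
servo_tool:
  rows: [-2,5,-30,0.2,0,-2,5,-60,0.2,0,-2,5,-80,0.2,0,-2,5,-80,0.2,0,-2,5,-80,0.2,0]

```text
time_s: 5.1
tool_pos: [0.5266, -0.2548, 0.0568]
tool_rot: [91.1, 89.9, 168.6]
force: [-0.4, 0.2, 0.3]
grip_width: 0.0871
```

Run:
```python
from wv import *
p=wshot('w4.png'); print(p['o']['tool_pos'],p['o']['tool_rot'],p['o']['force'])
```

```text
[ 0.5266 -0.2548  0.0568] [ 91.1456  89.9257 168.6166] [-0.4469  0.1654  0.2791]
```

View pics/w4.png

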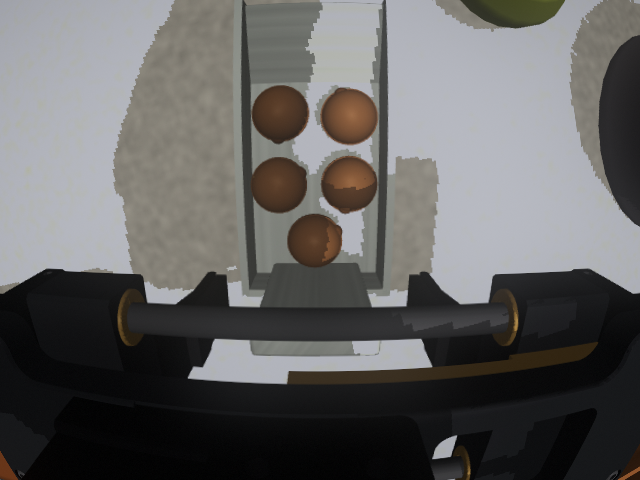

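Call:
servo_tool:
  rows: [1,0,0,0,0.5,1,0,0,0,1,1,0,0,0,1,1,0,0,0,1,1,0,0,0,1,1,0,0,0,1]
  force: 20

```text
time_s: 5.65
tool_pos: [0.5281, -0.2549, 0.0572]
tool_rot: [-73.5, 90.0, 4.0]
force: [-0.8, 0.6, -0.2]
grip_width: 0.0551
```

Call:
servo_tool:
  rows: [0,0,0,0,1,0,0,0,0,1,0,0,5,0,1,0,0,10,0,1,0,0,10,0,1,0,0,10,0,1]
  force: 60

```text
time_s: 6.15
tool_pos: [0.5281, -0.2548, 0.0671]
tool_rot: [-67.4, 90.0, 10.1]
force: [-0.4, -0.1, -3.5]
grip_width: 0.0496
```

Run:
```python
from wv import *
p=wshot('w5.png'); o=p['o'];print(o['tool_pos'],o['tool_rot'],o['force'],o['wrist_torque'],o['grip_width'])
q=shot('scene','s5.png');a=q['frame'][180:260,220:320];cv2.imwrite('pics/s5c.png',cv2.resize(a,None,fx=7,fy=7,interpolation=cv2.INTER_CUBIC))
```

```text
[ 0.5281 -0.2548  0.0671] [-67.406   89.9714  10.0752] [-0.4423 -0.1422 -3.5346] [-0.0227 -0.1723  0.0159] 0.049621525858860226
```

View pics/s5c.png

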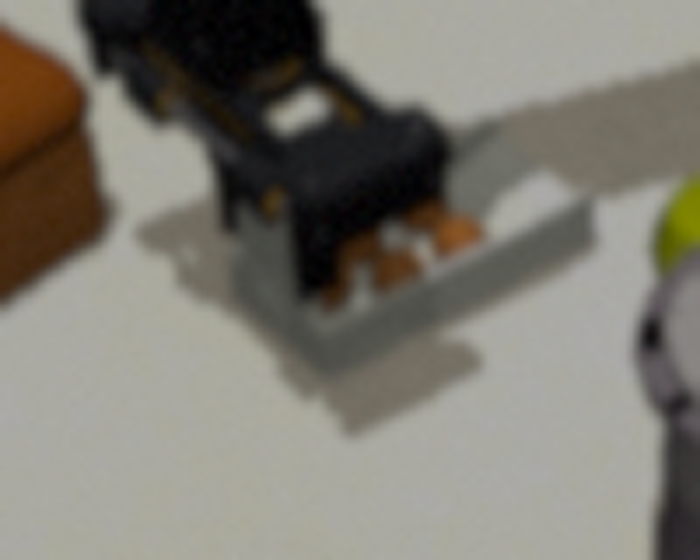

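View pics/w5.png

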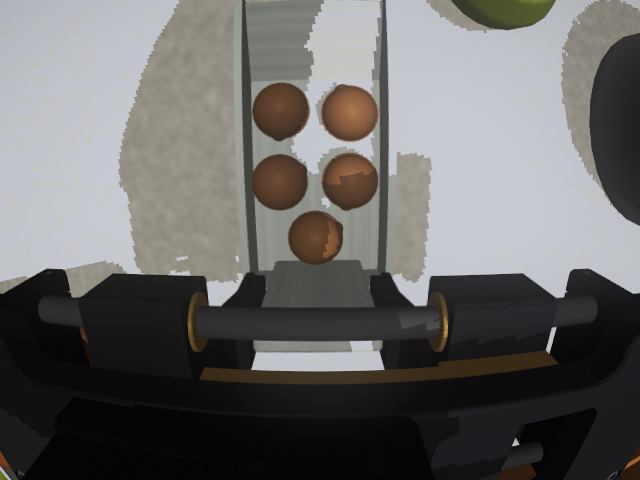

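Call:
servo_tool:
  rows: [0,0,10,0,1,0,0,30,0,1,0,0,55,0,1,0,0,80,0,1,0,0,105,0,1,0,0,130,0,1,0,0,155,0,1,0,0,180,0,1,0,0,195,0,1,0,0,200,0,1]

```text
time_s: 7.08
tool_pos: [0.5289, -0.2559, 0.2705]
tool_rot: [-91.1, 89.7, -13.7]
force: [-0.2, 0.1, -4.1]
grip_width: 0.0494
```

Run:
```python
from wv import *
p=wshot('w6.png'); o=p['o'];print(o['tool_pos'],o['tool_rot'],o['force'],o['wrist_torque'],o['grip_width'],o['qpos'])
```

```text
[ 0.5289 -0.2559  0.2705] [-91.1042  89.7004 -13.6608] [-0.1603  0.0821 -4.0732] [-0.003  -0.1841 -0.016 ] 0.04941667100204764 [-15.0478  11.573   44.5827  90.8831  -8.2857  80.6239 107.7079]
```

View pics/w6.png

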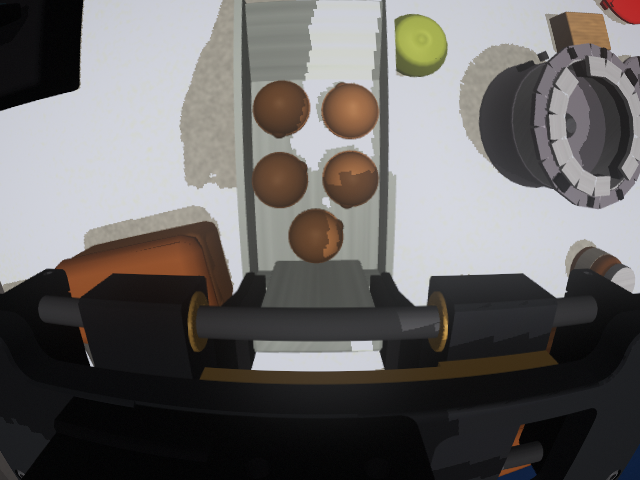

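Call:
servo_tool:
  rows: [3,9,0,0,1,10,28,0,0,1,19,54,0,0,1,28,80,0,0,1,37,107,0,0,1,46,133,0,0,1,55,159,0,0,1,64,186,0,0,1,73,212,0,0,1,80,234,0,0,1]

```text
time_s: 7.97
tool_pos: [0.6074, -0.0172, 0.2645]
tool_rot: [90.7, 89.8, 168.3]
force: [0.5, 0.7, -3.1]
grip_width: 0.0494
```

Call:
servo_tool:
  rows: [5,15,0,0,1,7,21,0,0,1,7,21,0,0,1,7,21,0,0,1,7,21,0,0,1]

```text
time_s: 8.38
tool_pos: [0.6145, -0.0025, 0.2668]
tool_rot: [175.6, 89.9, -107.1]
force: [0.2, -0.9, -3.1]
grip_width: 0.0496
```

Run:
```python
from wv import *
p=wshot('w7.png'); o=p['o'];print(o['tool_pos'],o['tool_rot'],o['force'],o['wrist_torque'],o['grip_width'],o['qpos'])
q=shot('scene','s7.png');a=q['frame'][100:300,220:460];cv2.imwrite('pics/s7c.png',cv2.resize(a,None,fx=3,fy=3,interpolation=cv2.INTER_CUBIC))
```

```text
[ 0.6145 -0.0025  0.2668] [ 175.6465   89.923  -107.06  ] [ 0.1502 -0.9083 -3.1164] [-0.0588 -0.1163 -0.0232] 0.049571619710706824 [-31.7097  14.8052  35.8852  86.8565  -8.6427  81.1751  81.8938]
```

View pics/w7.png

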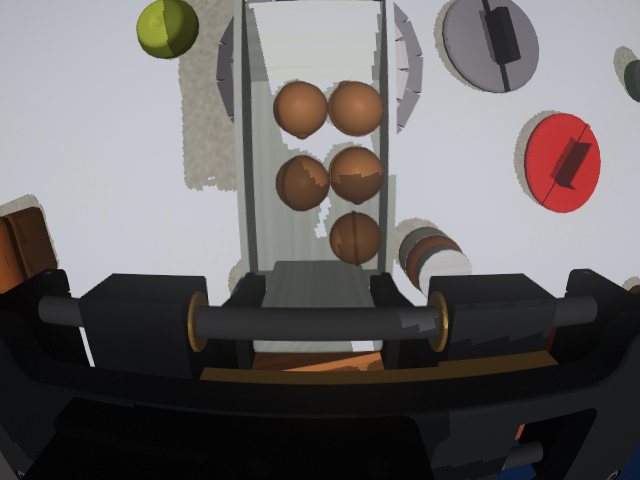

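View pics/s7c.png

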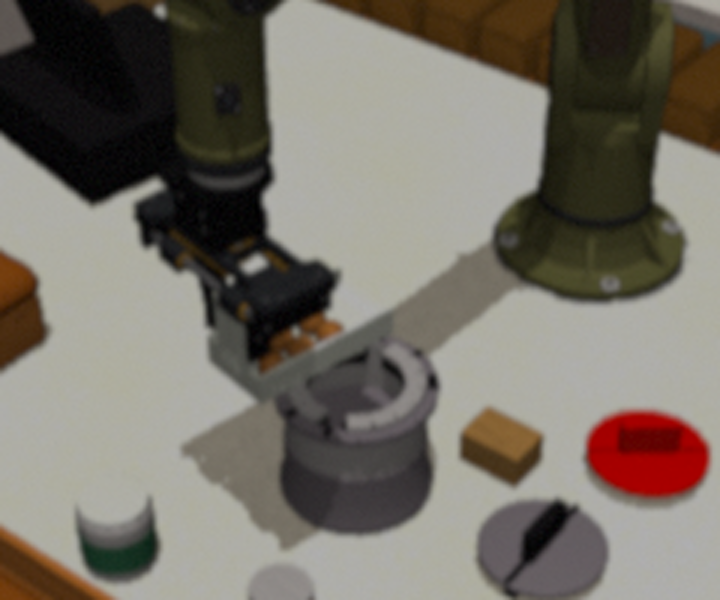

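```bash
cat > tilt.py <<'E'
from wv import *
import sys
MILL=np.array([.4857,.0292]);G=66
def tilt(p):
    o=p['o'];M=R.from_euler('xyz',o['tool_rot'],degrees=True).as_matrix()
    piv=o['tool_pos']-.008*M[:,0]; ja=M[:2,2]/np.linalg.norm(M[:2,2])
    if ja[1]<0: ja=-ja
    ex=np.array([ja[1],-ja[0]])  # tray +x when jaw=+y
    c,ok=wcloud(p);d=c-piv;X=d[:,:2]@ex*1e3;Y=d[:,:2]@ja*1e3;Z=d[:,2]*1e3
    # candidate tilt search: wall-top points lie at z'=30-G
    best=[]
    for th in np.arange(-5,70,.5):
        t=np.radians(th);xt=X*np.cos(t)+Z*np.sin(t);zt=-X*np.sin(t)+Z*np.cos(t)
        s=(abs(abs(Y)-37)<2.5)&(xt>-145)&(xt<-15)&(abs(zt-(30-G))<1.5)
        best.append((s.sum(),th))
    return max(best),piv,ex,np.degrees(np.arctan2(ex[1],ex[0]))
def report(f):
    p=wshot(f);(n,th),piv,ex,a=tilt(p);t=np.radians(th)
    h=-148*np.cos(t)+(G-22)*np.sin(t);v=-148*np.sin(t)-(G-22)*np.cos(t)
    sp=piv[:2]+ex*h/1e3
    print('tilt',th,n,'yaw',round(a,1),'piv',piv,'spout',sp,'z',piv[2]+v/1e3,'spout-mill along ex',(sp-MILL)@ex*1e3,'perp',(sp-MILL)@np.array([-ex[1],ex[0]])*1e3)
    print('F',p['o']['force'],'Tq',p['o']['wrist_torque'],'t',p['o']['time_s'])
    return p
if __name__=='__main__': report(sys.argv[1])
E
python3 tilt.py w8.png
```

```text
tilt -0.5 3990 yaw -12.7 piv [ 0.6146 -0.0022  0.2751] spout [0.4699 0.0304] z 0.2323784986325983 spout-mill along ex -15.702366735925219 perp -2.27840885722351
F [ 0.6632 -0.5969 -3.375 ] Tq [-0.0846 -0.1045 -0.0147] t 8.4833
```

Call:
servo_tool:
  rows: [0,2,0,0,1,0,2,0,0,1]
  force: 36

```text
time_s: 8.7
tool_pos: [0.6149, 0.002, 0.267]
tool_rot: [-11.4, 90.0, 66.0]
force: [0.7, 0.0, -3.5]
grip_width: 0.05
```

Call:
servo_tool:
  rows: [0,0,0,0,1,0,0,0,0,1]
  force: 24

```text
time_s: 8.87
tool_pos: [0.615, 0.0021, 0.2669]
tool_rot: [-34.1, 90.0, 43.4]
force: [-0.0, -0.1, -2.1]
grip_width: 0.0496
```

```bash
python3 tilt.py w9.png
```

```text
tilt -0.5 4014 yaw -12.5 piv [0.615  0.0021 0.2749] spout [0.4701 0.0343] z 0.23221018863407028 spout-mill along ex -16.324721520092677 perp 1.5708274954952968
F [-0.0418 -0.0918 -2.0647] Tq [-0.0609 -0.1519  0.0076] t 8.8667
```

Call:
servo_tool:
  rows: [0,-1,0,0,1,0,-1,0,0,1]
  force: 17

```text
time_s: 9.08
tool_pos: [0.615, 0.0008, 0.2669]
tool_rot: [-148.0, 90.0, -70.5]
force: [0.1, -0.5, -3.4]
grip_width: 0.0493
```

```bash
python3 tilt.py w10.png
```

```text
tilt -0.5 3988 yaw -12.5 piv [0.615  0.0008 0.2749] spout [0.4701 0.033 ] z 0.23218006899525312 spout-mill along ex -16.041951738575655 perp 0.34054078262238746
F [ 0.0582 -0.5376 -3.4317] Tq [-0.0133 -0.114   0.0248] t 9.0833
```

Call:
servo_tool:
  rows: [0,0,0,0,1,0,0,0,0,1]
  force: 14

```text
time_s: 9.3
tool_pos: [0.615, 0.0011, 0.2669]
tool_rot: [-43.6, 90.0, 33.9]
force: [0.8, 0.4, -3.2]
grip_width: 0.0499
```

```bash
python3 tilt.py w11.png
```

```text
tilt 0.0 3976 yaw -12.5 piv [0.615  0.0011 0.2749] spout [0.4705 0.0332] z 0.23087763955803287 spout-mill along ex -15.69650482120096 perp 0.6320918860720206
F [ 0.7866  0.4217 -3.2026] Tq [-0.0634 -0.1818  0.0494] t 9.3
```

Call:
servo_tool:
  rows: [0,0,0,0,1,0,0,0,0,1]
  force: 12

```text
time_s: 9.52
tool_pos: [0.615, 0.0012, 0.2669]
tool_rot: [-29.7, 90.0, 47.7]
force: [0.8, -0.3, -3.9]
grip_width: 0.0498
```

```bash
python3 tilt.py w12.png
```

```text
tilt 0.0 3992 yaw -12.5 piv [0.615  0.0012 0.2749] spout [0.4705 0.0332] z 0.23086905138621588 spout-mill along ex -15.722948160334672 perp 0.6559952847119869
F [ 0.7514 -0.2937 -3.922 ] Tq [-0.0103 -0.1672 -0.02  ] t 9.5167
```

Call:
servo_tool:
  rows: [0,0,0,0,1,0,0,0,0,1]
  force: 10

```text
time_s: 9.73
tool_pos: [0.615, 0.0011, 0.2669]
tool_rot: [-39.2, 90.0, 38.3]
force: [-1.2, -0.1, -3.8]
grip_width: 0.0494
```

```bash
python3 tilt.py w13.png
```

```text
tilt 0.0 3969 yaw -12.5 piv [0.615  0.0011 0.2749] spout [0.4705 0.0332] z 0.23088085927110374 spout-mill along ex -15.708404690925645 perp 0.5979802699640836
F [-1.2254 -0.0977 -3.7718] Tq [ 0.0043 -0.1522  0.0243] t 9.7333
```

Call:
servo_tool:
  rows: [0,0,0,0,1,0,0,0,0,1]
  force: 8.5

```text
time_s: 9.95
tool_pos: [0.6149, 0.0011, 0.2669]
tool_rot: [32.8, 90.0, 110.3]
force: [-0.9, 0.0, -3.0]
grip_width: 0.0496
```

```bash
python3 tilt.py w14.png
```

```text
tilt 9.5 3275 yaw -12.5 piv [0.6149 0.0011 0.2749] spout [0.4795 0.0312] z 0.20706313247321861 spout-mill along ex -6.469155119603325 perp 0.632261273912719
F [-0.9224  0.0082 -2.9618] Tq [-0.0111 -0.1005  0.0504] t 9.95
```

Call:
servo_tool:
  rows: [0,0,0,0,1]
  force: 7.5

```text
time_s: 10.08
tool_pos: [0.6149, 0.0012, 0.2669]
tool_rot: [47.2, 90.0, 124.7]
force: [-0.4, -0.1, -2.7]
grip_width: 0.05
```

```bash
python3 tilt.py w15.png
```

```text
tilt 27.0 2213 yaw -12.5 piv [0.6149 0.0012 0.2749] spout [0.5057 0.0254] z 0.16848491177328329 spout-mill along ex 20.314178710407454 perp 0.6372231048502378
F [-0.3759 -0.0984 -2.7215] Tq [0.0091 0.0353 0.0192] t 10.0833
```

Call:
servo_tool:
  rows: [-5,1,0,0,1]
  force: 14

```text
time_s: 10.22
tool_pos: [0.6111, 0.0018, 0.2674]
tool_rot: [-91.7, 89.8, -14.2]
force: [1.0, 1.1, -1.9]
grip_width: 0.0501
```

```bash
python3 tilt.py w16.png
```

```text
tilt 34.5 1902 yaw -12.5 piv [0.6111 0.0018 0.2754] spout [0.5163 0.0229] z 0.15527401248116332 spout-mill along ex 31.278261236232993 perp 0.5171790153952865
F [ 1.0316  1.0977 -1.8569] Tq [-0.0521 -0.2415 -0.0149] t 10.2167
```

View pics/w16.png

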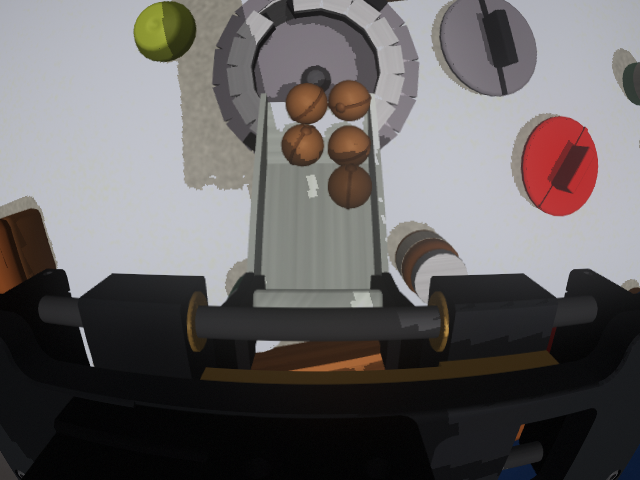

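Call:
servo_tool:
  rows: [-6,1,0,0,1,-10,2,0,0,1]

```text
time_s: 10.43
tool_pos: [0.5992, 0.0041, 0.267]
tool_rot: [79.8, 90.0, 157.3]
force: [-0.0, -0.2, -2.8]
grip_width: 0.0501
```

```bash
python3 tilt.py w17.png
```

```text
tilt 34.0 1893 yaw -12.5 piv [0.5992 0.0041 0.275 ] spout [0.5034 0.0254] z 0.15574830820827262 spout-mill along ex 18.145138070510306 perp 0.12046284702036457
F [-0.0342 -0.1918 -2.7589] Tq [-0.0951 -0.0468  0.001 ] t 10.4333
```

View pics/w17.png

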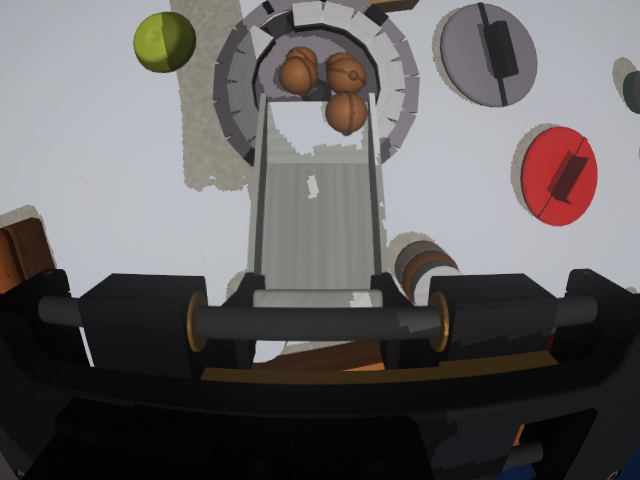

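Nuts are going straight in: four are in the mouth (about (298,65) and (345,72)), the last is at the spout (347,113). I'll wait for it.

Call:
servo_tool:
  rows: [0,0,0,0,1,0,0,0,0,1,0,0,0,0,1,0,0,0,0,1]

```text
time_s: 10.82
tool_pos: [0.5999, 0.0042, 0.2668]
tool_rot: [94.1, 90.0, 171.6]
force: [0.4, -1.2, -2.9]
grip_width: 0.0496
```

```bash
python3 tilt.py w18.png
python3 - <<'E'
from wv import *
q=shot('scene','s18.png');a=q['frame'][150:300,260:400];cv2.imwrite('pics/s18c.png',cv2.resize(a,None,fx=4,fy=4,interpolation=cv2.INTER_CUBIC))
q=shot('top','t18.png')
for d in cut_out('nut1',q)[:8]:
    c=cloud(q,d['pixels']); print(round(d['score'],2),np.median(c,0),d['extent'])
E
```

```text
tilt 34.0 1909 yaw -12.5 piv [0.5999 0.0042 0.2748] spout [0.5042 0.0255] z 0.15552879776529527 spout-mill along ex 18.856438132465964 perp 0.35275683486449183
F [ 0.431  -1.1715 -2.8555] Tq [ 0.0269  0.0169 -0.0075] t 10.8167
```

View pics/w18.png

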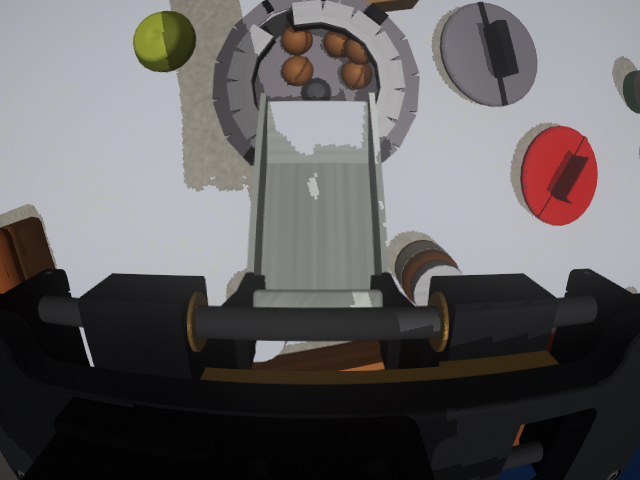

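View pics/s18c.png

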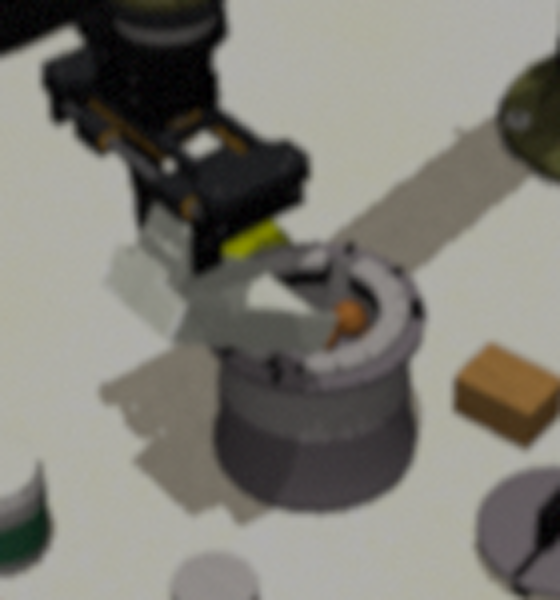

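Call:
servo_tool:
  rows: [5,-1,20,0,1,5,-3,45,0,1,0,-15,55,0,1,-15,-40,55,0,1,-32,-70,55,0,1,-52,-105,55,0,1,-72,-140,55,0,1,-92,-175,55,0,1,-112,-210,55,0,1,-126,-234,55,0,1]

```text
time_s: 11.85
tool_pos: [0.4702, -0.2351, 0.3219]
tool_rot: [-155.5, 90.0, -78.3]
force: [-0.3, -0.2, -2.0]
grip_width: 0.0497
```

Call:
servo_tool:
  rows: [-6,-11,0,0,1,-6,-11,-10,0,1,-6,-11,-35,0,1,-6,-11,-65,0,1,-6,-11,-95,0,1,-6,-11,-125,0,1,-6,-11,-145,0,1,-6,-11,-155,0,1,-6,-11,-155,0,1,-6,-11,-155,0,1]

```text
time_s: 12.68
tool_pos: [0.4684, -0.2404, 0.1669]
tool_rot: [121.8, 90.0, -160.7]
force: [-0.3, -0.5, -1.9]
grip_width: 0.0499
```

```bash
python3 tilt.py w19.png
```

```text
tilt 34.5 1822 yaw -12.5 piv [ 0.4684 -0.2404  0.1749] spout [ 0.3736 -0.2194] z 0.05484354459356752 spout-mill along ex -55.77426511241478 perp -266.94427066753263
F [-0.2945 -0.4826 -1.9256] Tq [-0.0405 -0.0558  0.0081] t 12.6833
```

View pics/w19.png

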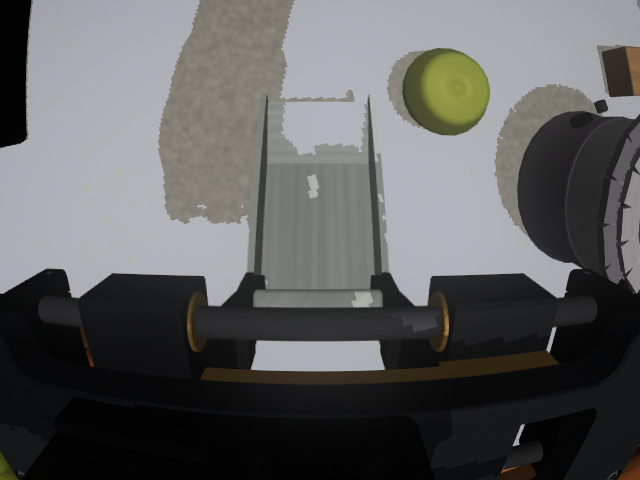

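Call:
servo_tool:
  rows: [0,0,-20,0,1,0,0,-37,0,1,0,0,-38,0,1,7,-1,-43,0,1,14,-3,-48,0,1,20,-4,-54,0,1,26,-6,-60,0,1,32,-7,-66,0,1,37,-8,-72,0,1,37,-8,-72,0,1]
  force: 11

```text
time_s: 13.57
tool_pos: [0.5062, -0.2488, 0.0942]
tool_rot: [-153.4, 90.0, -75.9]
force: [1.3, 0.5, -1.0]
grip_width: 0.0497
```

```bash
python3 tilt.py w20.png
```

```text
tilt 15.5 2446 yaw -12.5 piv [ 0.5062 -0.2488  0.1022] spout [ 0.3784 -0.2205] z 0.020264686399660628 spout-mill along ex -50.80142817882638 perp -267.01188243075535
F [ 1.2761  0.5369 -1.0336] Tq [ 0.0434 -0.22   -0.0098] t 13.5667
```

View pics/w20.png

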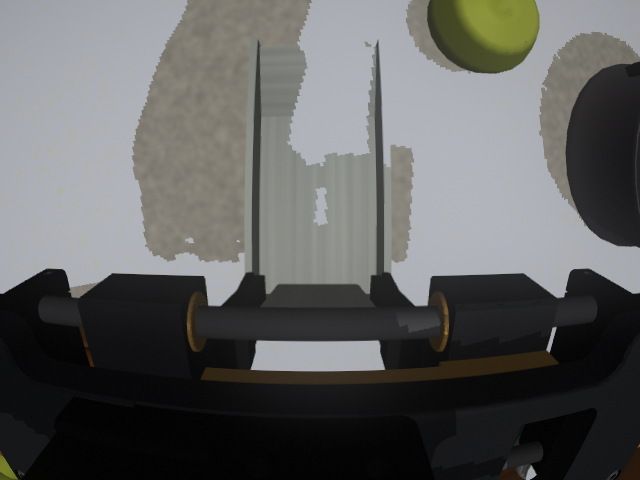

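Call:
servo_tool:
  rows: [5,-1,-6,0,1,10,-2,-13,0,1,14,-3,-19,0,1,17,-4,-25,0,1,20,-4,-31,0,1,23,-5,-36,0,1,23,-5,-38,0,1,23,-5,-38,0,1]

```text
time_s: 14.28
tool_pos: [0.5292, -0.2539, 0.0577]
tool_rot: [-60.7, 89.9, 16.8]
force: [-1.2, 1.0, 5.4]
grip_width: 0.0499
```

```bash
python3 tilt.py w21.png
```

```text
tilt -2.0 3713 yaw -12.5 piv [ 0.5292 -0.2539  0.0657] spout [ 0.3833 -0.2215] z 0.026858578471034865 spout-mill along ex -45.66799606215959 perp -266.95710873253313
F [-1.1634  1.0029  5.3807] Tq [0.3073 0.1872 0.0119] t 14.2833
```

Call:
servo_tool:
  rows: [0,0,0,0,0.2,0,0,1,0,0,0,0,1,0,0,0,0,1,0,0,0,0,1,0,0,0,0,1,0,0]

```text
time_s: 14.83
tool_pos: [0.5279, -0.2539, 0.0578]
tool_rot: [-4.0, 90.0, 73.5]
force: [0.8, -0.6, -1.1]
grip_width: 0.0815
```

Call:
servo_tool:
  rows: [0,0,25,0,0,0,0,60,0,0,0,0,100,0,0,0,0,140,0,0,0,0,180,0,0,0,0,200,0,0]

```text
time_s: 15.33
tool_pos: [0.5293, -0.2551, 0.2631]
tool_rot: [-91.4, 89.6, -13.9]
force: [0.4, -0.4, 0.9]
grip_width: 0.0869
```

Run:
```python
from wv import *
p=wshot('w22.png');o=p['o'];print(o['tool_pos'],o['tool_rot'],o['force'],o['time_s'],o['qpos'])
c,ok=wcloud(p)
T=c[(abs(c[:,0]-.46)<.12)&(abs(c[:,1]+.245)<.07)]
B=T[(T[:,2]>.08)&(T[:,2]<.095)]
print(len(B),B.mean(0),cv2.minAreaRect((B[:,:2]*1000).astype(np.float32)))
B=T[(T[:,2]>.024)&(T[:,2]<.036)]
print(cv2.minAreaRect((B[:,:2]*1000).astype(np.float32)))
A=np.c_[B[:,:2],np.ones(len(B))];print('plane',np.linalg.lstsq(A,B[:,2],rcond=None)[0])
s=(np.hypot(*(c[:,:2]-[.4857,.0292]).T)<.046)&(c[:,2]<.13)
print(np.percentile(c[s][:,2],[1,50,90,99,100]))
cv2.imwrite('pics/o22.png',np.hstack([ortho(p,(.47,-.245),.1,.03),ortho(p,(.4857,.0292),.1,.1)]))
```

```text
[ 0.5293 -0.2551  0.2631] [-91.3682  89.6176 -13.9192] [ 0.4246 -0.3945  0.8853] 15.3333 [-17.1356  12.08    47.0595  91.67    -9.0584  79.7879 108.2941]
691 [ 0.5273 -0.2523  0.0869] ((527.6234741210938, -252.2382354736328), (49.158077239990234, 10.803760528564453), 77.57670593261719)
((458.01483154296875, -237.04176330566406), (79.21238708496094, 153.8671112060547), 77.82990264892578)
plane [-0.0021  0.0015  0.0308]
[0.0715 0.0855 0.0993 0.1016 0.1026]
```

View pics/o22.png

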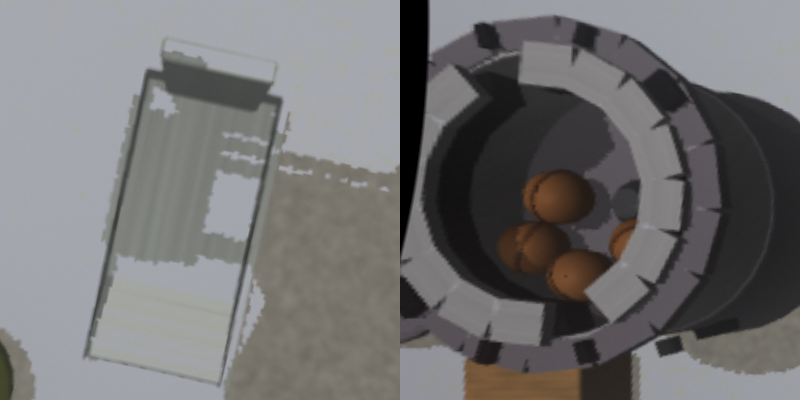

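Call:
servo_tool:
  rows: [-65,493,0,13,0,-65,493,0,13,0,-65,493,0,13,0,-65,493,0,13,0,-65,493,0,13,0,-65,493,0,13,0,-65,493,0,13,0,-65,493,0,13,0,-65,493,0,13,0,-65,493,0,13,0]

```text
time_s: 16.22
tool_pos: [0.4727, 0.161, 0.2577]
tool_rot: [-15.2, 90.0, 75.3]
force: [1.6, 0.0, -0.5]
grip_width: 0.087
```

Call:
servo_tool:
  rows: [0,0,0,0,0,0,0,0,0,0,0,0,0,0,0]

```text
time_s: 16.47
tool_pos: [0.4735, 0.1584, 0.2575]
tool_rot: [160.7, 89.9, -108.8]
force: [0.0, 0.8, -0.2]
grip_width: 0.0869
```

Call:
servo_tool:
  rows: [-9,40,-20,0,0,-9,79,-50,0,0,-9,79,-60,0,0,-9,79,-60,0,0,-9,79,-60,0,0]

```text
time_s: 16.88
tool_pos: [0.4647, 0.236, 0.1972]
tool_rot: [149.0, 89.8, -120.6]
force: [-0.4, 0.5, 0.5]
grip_width: 0.0871
```

```bash
cat > lid.py <<'E'
from wv import *
import sys
p=wshot(sys.argv[1]);o=p['o'];M=R.from_euler('xyz',o['tool_rot'],degrees=True).as_matrix()
print(o['tool_pos'],'jaw',np.degrees(np.arctan2(M[1,2],M[0,2]))%180,o['force'],o['time_s'],o['qpos'],'tilt',np.degrees(np.arccos(-M[2,0])))
c,ok=wcloud(p)
s=(np.hypot(c[:,0]-.464,c[:,1]-.237)<.075)&(abs(c[:,2]-.026)<.005);L=c[s]
h=cv2.convexHull((L[:,:2]*1e4).astype(np.int32))[:,0]/1e4;print('disc',np.median(L[:,2]),circ(h))
B=c[(np.hypot(c[:,0]-.464,c[:,1]-.237)<.05)&(c[:,2]>.055)&(c[:,2]<.07)]
if len(B)>20: print('bar',len(B),np.median(B[:,2]),cv2.minAreaRect((B[:,:2]*1000).astype(np.float32)))
E
python3 lid.py w23.png
```

```text
[0.4647 0.236  0.1972] jaw 90.35454226217085 [-0.4146  0.461   0.4524] 16.8833 [-48.2948   3.8389  19.2794 104.738   -1.2516  71.7749  61.6933] tilt 0.15401610805470164
disc 0.025697020026668016 [0.4643 0.2377 0.0628]
bar 1313 0.061619082026892036 ((463.3316345214844, 237.60494995117188), (58.93661880493164, 14.214058876037598), 0.7422780394554138)
```

View pics/w23.png

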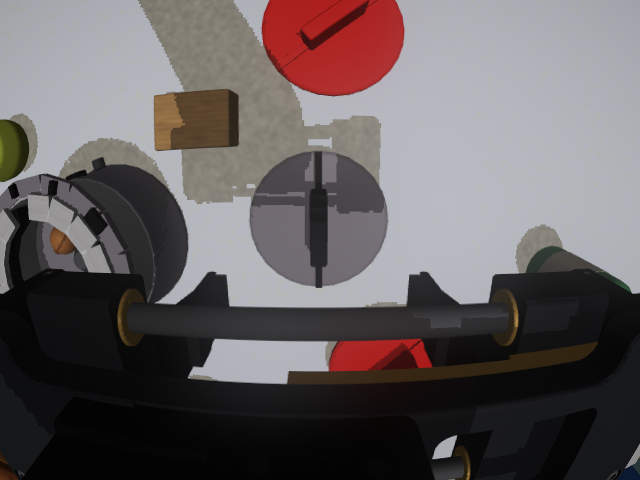

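Call:
servo_tool:
  rows: [-1,2,-40,0.3,0,-1,2,-80,0.3,0,-1,2,-115,0.3,0,-1,2,-140,0.3,0,-1,2,-153,0.3,0,-1,2,-154,0.3,0,-1,2,-154,0.3,0]

```text
time_s: 17.52
tool_pos: [0.4649, 0.2387, 0.0449]
tool_rot: [-88.8, 89.9, 1.8]
force: [0.9, -0.9, -0.1]
grip_width: 0.0871
```

Call:
servo_tool:
  rows: [0,0,0,0,0.5,0,0,0,0,0.8,0,0,0,0,1,0,0,0,0,1,0,0,0,0,1,0,0,0,0,1,0,0,0,0,1,0,0,0,0,1]
  force: 15

```text
time_s: 18.18
tool_pos: [0.4635, 0.2403, 0.0439]
tool_rot: [-18.1, 90.0, 72.7]
force: [0.2, -0.2, -0.3]
grip_width: 0.0416
```

Call:
servo_tool:
  rows: [0,0,0,0,1,0,0,0,0,1,0,0,0,0,1]
  force: 45

```text
time_s: 18.43
tool_pos: [0.4635, 0.2402, 0.0438]
tool_rot: [149.1, 90.0, -120.1]
force: [0.3, -1.2, 0.9]
grip_width: 0.0217
```

```bash
python3 lid.py w24.png
```

```text
[0.4635 0.2402 0.0438] jaw 90.77997125353947 [ 0.2884 -1.2148  0.9225] 18.4333 [-47.1821  13.5342  18.6923 113.5534  -5.3338  53.7263  64.9679] tilt 0.006558396683967425
disc 0.02572777047630463 [0.4601 0.2373 0.06  ]
bar 3791 0.06156271828102666 ((460.4813537597656, 236.71041870117188), (39.06975555419922, 52.44855499267578), 62.51519012451172)
```

View pics/w24.png

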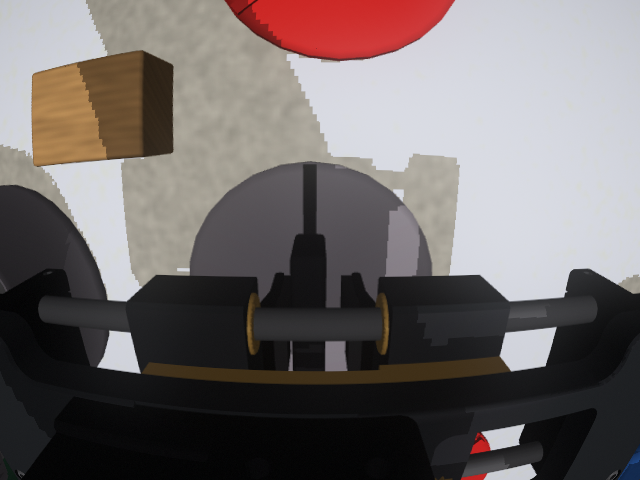

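Call:
servo_tool:
  rows: [0,-2,0,0,1,0,-2,0,0,1,0,-2,0,0,1,0,-2,0,0,1]

```text
time_s: 18.82
tool_pos: [0.4635, 0.238, 0.0438]
tool_rot: [166.7, 90.0, -102.6]
force: [0.6, -0.4, -0.2]
grip_width: 0.0139
```

Call:
servo_tool:
  rows: [0,0,0,0,1,0,0,15,0,1,0,0,50,0,1,0,0,90,0,1,0,0,130,0,1,0,0,155,0,1,0,0,160,0,1,0,0,160,0,1]

```text
time_s: 19.48
tool_pos: [0.4644, 0.239, 0.2058]
tool_rot: [-49.5, 89.8, 41.3]
force: [0.1, 0.2, -2.4]
grip_width: 0.0135
```

```bash
cat > held.py <<'E'
from wv import *
import sys
p=wshot(sys.argv[1]);o=p['o'];M=R.from_euler('xyz',o['tool_rot'],degrees=True).as_matrix()
print(o['tool_pos'],'jaw',np.degrees(np.arctan2(M[1,2],M[0,2]))%180,o['force'],o['wrist_torque'],o['time_s'],o['qpos'],o['grip_width'],'tilt',np.degrees(np.arccos(-M[2,0])))
c,ok=wcloud(p);t=o['tool_pos'];d=c-t
for z in [None]:
    s=(np.hypot(d[:,0],d[:,1])<.07)&(d[:,2]<-.01)&(d[:,2]>-.026)
    L=c[s]; print('disc pts',s.sum(),'z rel',np.median(d[s][:,2]))
    # boundary: visible outer points by angle
    cen=t[:2].copy()
    for it in range(5):
        a=np.arctan2(L[:,1]-cen[1],L[:,0]-cen[0]);r=np.hypot(*(L[:,:2]-cen).T);b=((a+np.pi)/(2*np.pi)*72).astype(int)
        O=np.array([L[b==i][r[b==i].argsort()[-2]] for i in range(72) if (b==i).sum()>20 and r[b==i].max()>.055])
        f=lambda q:np.hypot(O[:,0]-q[0],O[:,1]-q[1])-.063
        cen=least_squares(f,cen,loss='soft_l1',f_scale=.001).x
    print('disc centre',cen,'minus tcp',cen-t[:2],len(O),np.std(f(cen)))
    A=np.c_[L[:,:2]-cen,np.ones(len(L))];print('plane',np.linalg.lstsq(A,L[:,2],rcond=None)[0])
E
python3 held.py w25.png
```

```text
[0.4644 0.239  0.2058] jaw 90.7875337045126 [ 0.0559  0.186  -2.3779] [0.001  0.0109 0.0053] 19.4833 [-48.6383   3.331   19.3206 104.2397  -1.2081  72.3836  61.8004] 0.013484165259447367 tilt 0.2418073040722302
disc pts 20820 z rel -0.018216190743657976
disc centre [0.4655 0.2402] minus tcp [0.0011 0.0012] 34 0.00019519684440398507
plane [0.0092 0.0039 0.1878]
```

View pics/w25.png

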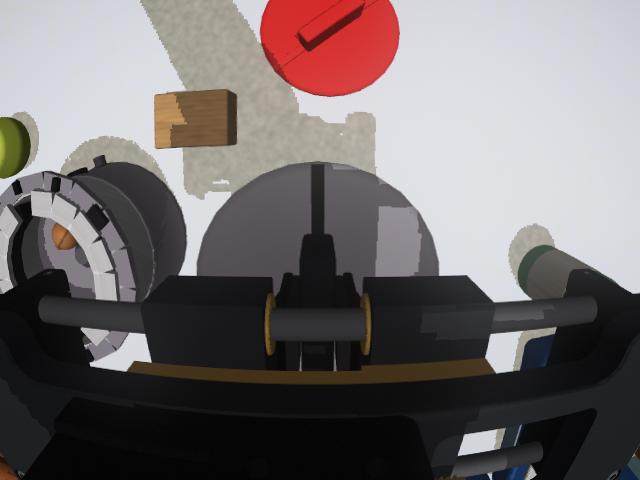

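Call:
servo_tool:
  rows: [2,-15,10,3,1,6,-50,10,8,1,9,-88,10,13,1,13,-125,10,16.5,1,17,-162,10,16.5,1,20,-195,10,16.5,1,21,-209,10,16.5,1,21,-211,10,16.5,1,21,-211,10,16.5,1,21,-211,10,16.5,1]

```text
time_s: 20.37
tool_pos: [0.4835, 0.0285, 0.2123]
tool_rot: [74.9, 89.8, -177.7]
force: [-0.5, 0.3, -2.2]
grip_width: 0.0135
```

```bash
python3 held.py w26.png
python3 - <<'E'
from wv import *
import pickle
p=pickle.load(open('w2.pkl','rb'))
for rad in(.071,.074,.077):
    a=np.radians(np.arange(-180,180,.25));c=MILL=np.array([.4857,.0292])
    X=np.stack([c[0]+rad*np.cos(a),c[1]+rad*np.sin(a),np.full_like(a,.131)],-1);uv=wproj(p,X).astype(np.float32)
    g=cv2.cvtColor(p['frame'],cv2.COLOR_BGR2GRAY);v=cv2.remap(g,uv[:,0][None],uv[:,1][None],cv2.INTER_LINEAR)[0]
    dk=v<60;i=np.flatnonzero(np.diff(np.r_[0,dk.astype(int),0]));print(rad,[(round(np.degrees(a[s]),1),round(np.degrees(a[min(e,len(a)-1)]),1)) for s,e in zip(i[::2],i[1::2])])
E
```

```text
[0.4835 0.0285 0.2123] jaw 107.35086160746185 [-0.517   0.2896 -2.1825] [ 0.0311  0.006  -0.0573] 20.3667 [-37.0805  -2.1326  30.1367 108.4725   1.1025  73.5349 100.0743] 0.01348982221963985 tilt 0.16060101121433915
disc pts 20789 z rel -0.018023243225677027
disc centre [0.4844 0.0302] minus tcp [0.0009 0.0017] 35 0.0003441938434383587
plane [0.0027 0.0031 0.1944]
0.071 [(np.float64(-164.0), np.float64(-160.2)), (np.float64(-58.0), np.float64(-45.0)), (np.float64(-19.0), np.float64(-15.5)), (np.float64(15.5), np.float64(19.0)), (np.float64(122.5), np.float64(135.2)), (np.float64(161.5), np.float64(165.2))]
0.074 [(np.float64(-164.0), np.float64(-160.5)), (np.float64(-57.5), np.float64(-45.2)), (np.float64(-18.8), np.float64(-15.5)), (np.float64(15.8), np.float64(19.0)), (np.float64(122.8), np.float64(135.0)), (np.float64(161.8), np.float64(165.0))]
0.077 [(np.float64(-164.0), np.float64(-160.5)), (np.float64(-57.2), np.float64(-45.5)), (np.float64(-19.0), np.float64(-15.5)), (np.float64(16.0), np.float64(19.0)), (np.float64(123.0), np.float64(134.8)), (np.float64(161.8), np.float64(165.0))]
```

View pics/w26.png

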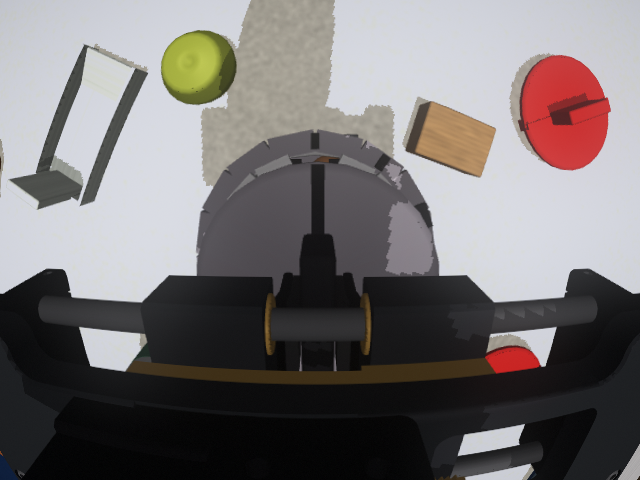

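Call:
servo_tool:
  rows: [1,-1,-10,0,1,1,-1,-25,0,1,1,-1,-28,0,1,1,-1,-28,0,1,1,-1,-28,0,1]

```text
time_s: 20.83
tool_pos: [0.4853, 0.0268, 0.1856]
tool_rot: [93.1, 90.0, -159.6]
force: [-0.2, -0.0, -1.2]
grip_width: 0.0138
```

```bash
python3 held.py w27.png
```

```text
[0.4853 0.0268 0.1856] jaw 107.33638221244072 [-0.1765 -0.0085 -1.183 ] [0.1007 0.0714 0.0233] 20.8333 [-36.8265  -0.7189  30.5672 110.4302   0.3994  70.2299 100.9397] 0.013757849271844785 tilt 0.04185267693940928
disc pts 20800 z rel -0.01807458375733277
disc centre [0.4862 0.0285] minus tcp [0.0009 0.0018] 35 0.00026203058711301913
plane [0.0047 0.0029 0.1677]
```

View pics/w27.png

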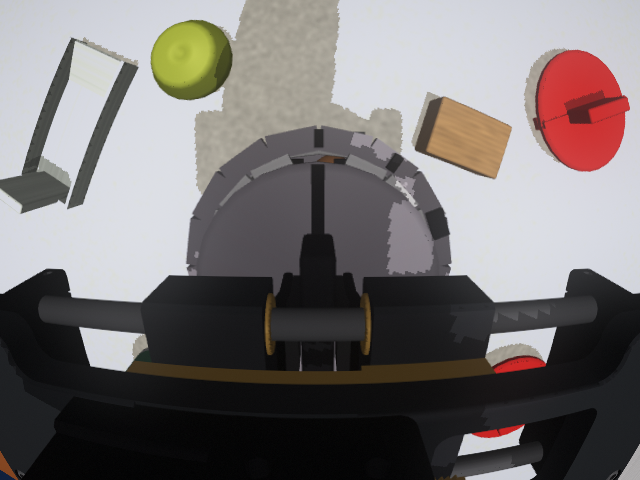

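Call:
servo_tool:
  rows: [-0.5,0.5,-4,0,1,-0.5,0.5,-8,0,1,-0.5,0.5,-12,0,1,-0.5,0.5,-16,0,1,-0.5,0.5,-16,0,1]

```text
time_s: 21.3
tool_pos: [0.4844, 0.0266, 0.1689]
tool_rot: [84.8, 89.9, -168.0]
force: [-0.1, -0.3, -1.5]
grip_width: 0.0136
```

Call:
servo_tool:
  rows: [0,0,-2,0,1,0,0,-4,0,1,0,0,-6,0,1,0,0,-6,0,1]

```text
time_s: 21.63
tool_pos: [0.4848, 0.0267, 0.1635]
tool_rot: [79.4, 90.0, -173.4]
force: [-0.5, 0.5, -1.5]
grip_width: 0.0139
```

```bash
python3 held.py w28.png
```

```text
[0.4848 0.0267 0.1635] jaw 107.27493443623678 [-0.4696  0.525  -1.4552] [ 0.1138  0.0505 -0.0273] 21.6333 [-36.6501   0.4335  30.7494 112.1032  -0.2394  67.5562 101.465 ] 0.013930578653933948 tilt 0.03176222910190769
disc pts 20805 z rel -0.018085522715593383
disc centre [0.4857 0.0284] minus tcp [0.0009 0.0018] 35 0.0002590287587494671
plane [0.0056 0.0031 0.1456]
```

Call:
servo_tool:
  rows: [0,0.3,-1,0,1,0,0.3,-2,0,1,0,0.3,-3,0,1,0,0.3,-3,0,1]

```text
time_s: 22.02
tool_pos: [0.4852, 0.0271, 0.1618]
tool_rot: [-38.5, 90.0, 68.8]
force: [-3.2, 0.6, 4.5]
grip_width: 0.0136
```

```bash
python3 held.py w29.png
```

```text
[0.4852 0.0271 0.1618] jaw 107.28244819095663 [-3.2099  0.5793  4.4757] [-0.0193  0.4868  0.0267] 22.0167 [-36.6472   0.5536  30.7554 112.204   -0.3406  67.3047 101.5208] 0.013589748007528546 tilt 0.03493193072610586
disc pts 21994 z rel -0.018137503158858856
disc centre [0.4808 0.0277] minus tcp [-0.0044  0.0005] 37 0.0024898434500013676
plane [0.0228 0.0067 0.144 ]
```

View pics/w29.png

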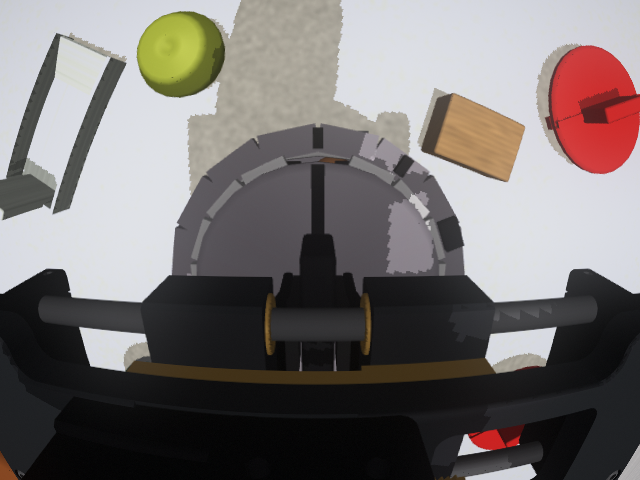

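Call:
servo_tool:
  rows: [-0.3,0,0.5,0,1,-0.3,0,0.5,-3,1,-0.3,0,0.5,-6,1,-0.3,0,0.5,-9,1,-0.3,0,0.5,-12,1,-0.3,0,0.5,-12,1]

```text
time_s: 22.57
tool_pos: [0.4852, 0.0276, 0.1618]
tool_rot: [-62.4, 89.9, 32.9]
force: [-0.1, 1.6, 2.9]
grip_width: 0.0138
```

```bash
python3 held.py w30.png
```

```text
[0.4852 0.0276 0.1618] jaw 95.23772883174054 [-0.1112  1.5941  2.8976] [0.2272 0.1944 0.0252] 22.5667 [-36.7352   0.5057  30.784  112.243   -0.3234  67.2453  89.4102] 0.013830516843180596 tilt 0.08708372652772252
disc pts 22068 z rel -0.018149632744671698
disc centre [0.4803 0.0283] minus tcp [-0.0049  0.0007] 38 0.007040951614372164
plane [0.0256 0.0009 0.144 ]
```

View pics/w30.png

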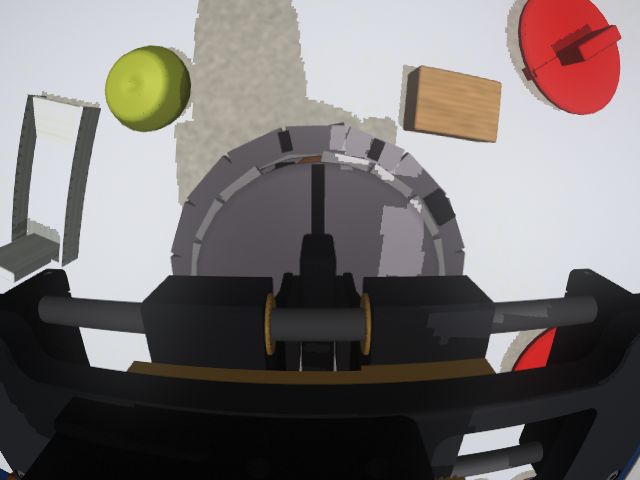

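Call:
servo_tool:
  rows: [0,0,0,-4,1,0,0,0,-8,1,0,0,0,-12,1,0,0,0,-16,1,0,0,0,-20,1,0,0,0,-23,1,0,0,0,-24.5,1,0,0,0,-24.5,1,0,0,0,-24.5,1]

```text
time_s: 23.37
tool_pos: [0.4855, 0.0279, 0.1618]
tool_rot: [-36.1, 89.9, 34.8]
force: [0.9, 2.9, 3.2]
grip_width: 0.0135
```

```bash
python3 held.py w31.png
python3 - <<'E'
from wv import *
p=shot('top','t31.png');cv2.imwrite('pics/t31c.png',cv2.resize(p['frame'][160:320,230:440],None,fx=3.6,fy=3.6,interpolation=cv2.INTER_CUBIC))
p=shot('scene','s31.png');cv2.imwrite('pics/s31c.png',cv2.resize(p['frame'][150:300,250:420],None,fx=4,fy=4,interpolation=cv2.INTER_CUBIC))
E
```

```text
[0.4855 0.0279 0.1618] jaw 70.91340277213189 [0.8726 2.9082 3.2109] [ 0.635  -0.2319  0.0942] 23.3667 [-36.8715   0.5075  30.9025 112.2407  -0.3518  67.2084  65.0791] 0.013521130056225272 tilt 0.13226285537467608
disc pts 22016 z rel -0.01816667468414601
disc centre [0.4808 0.0314] minus tcp [-0.0047  0.0035] 37 0.002235423764191237
plane [ 0.026  -0.0121  0.1441]
```

View pics/w31.png

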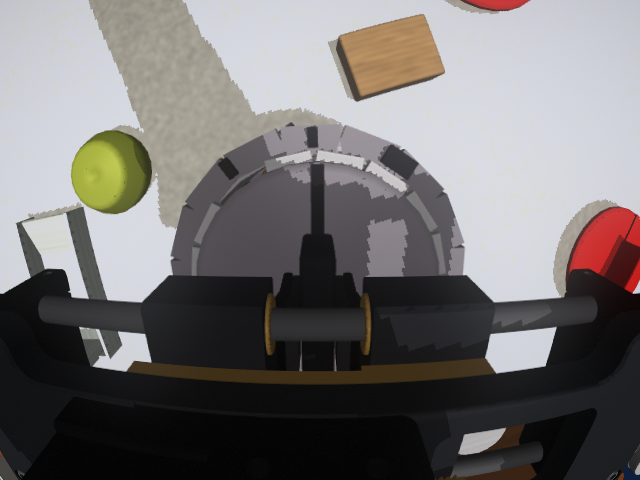

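View pics/s31c.png

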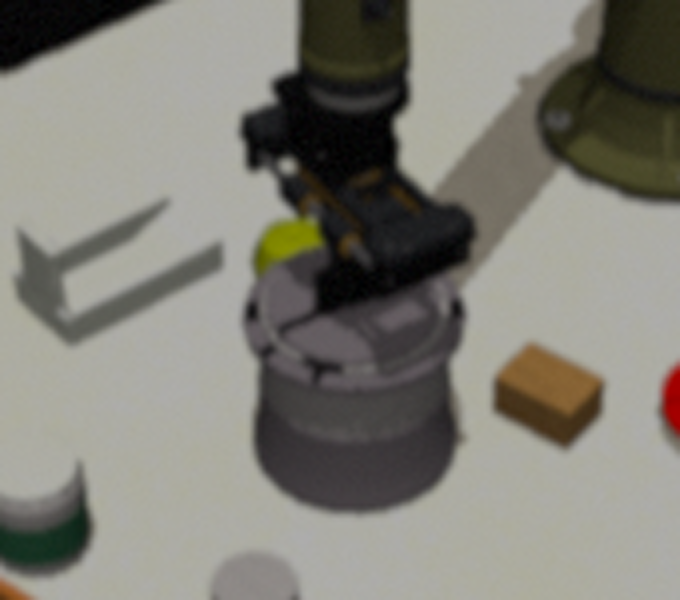

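Run:
```python
from wv import *
p=wshot('w32.png');o=p['o'];c,ok=wcloud(p);t=o['tool_pos'];d=c-t
s=(np.hypot(d[:,0],d[:,1])<.055)&(abs(d[:,2]+.018)<.006);L=c[s]
A=np.c_[L[:,:2]-t[:2],np.ones(len(L))];q=np.linalg.lstsq(A,L[:,2],rcond=None)[0]
r=abs(A@q-L[:,2])<.0015;q=np.linalg.lstsq(A[r],L[r][:,2],rcond=None)[0];print('plane',q,r.sum(),len(r))
h=c[:,2]-(q[0]*d[:,0]+q[1]*d[:,1]+q[2]);s=(np.hypot(d[:,0],d[:,1])<.072)&(abs(h)<.003);L=c[s];cen=t[:2]
for it in range(6):
    a=np.arctan2(L[:,1]-cen[1],L[:,0]-cen[0]);rr=np.hypot(*(L[:,:2]-cen).T);b=((a+np.pi)/(2*np.pi)*72).astype(int)
    O=np.array([L[b==i][rr[b==i].argsort()[-2]] for i in range(72) if (b==i).sum()>20 and rr[b==i].max()>.057])
    f=lambda x:np.hypot(O[:,0]-x[0],O[:,1]-x[1])-.063
    cen=least_squares(f,cen,loss='soft_l1',f_scale=.001).x
print('centre',cen,'vs mill (.4857,.0292)',len(O),np.std(f(cen)),o['force'],o['wrist_torque'],o['grip_width'],o['time_s'])
# tray via top
T=shot('top','t32.png');c=cloud(T);B=c[(abs(c[:,0]-.46)<.12)&(abs(c[:,1]+.245)<.07)];W=B[(B[:,2]>.024)&(B[:,2]<.036)];print('tray',cv2.minAreaRect((W[:,:2]*1000).astype(np.float32)))
for k in ['jar','tin','packet','apple','bottle','loaf']:
    for e in cut_out(k,T)[:1]: print(k,round(e['score'],2),np.median(cloud(T,e['pixels']),0))
```

```text
plane [-0.0029  0.0021  0.1437] 14474 15417
centre [0.4865 0.0285] vs mill (.4857,.0292) 34 0.0002665623769692246 [2.0577 4.4619 2.2627] [ 0.8684 -0.3456  0.195 ] 0.013732984103541249 23.5167
tray ((459.0966491699219, -239.938232421875), (78.89434814453125, 153.80836486816406), 77.53118133544922)
jar 0.77 [0.691  0.1036 0.0837]
tin 0.79 [ 0.6968 -0.0873  0.079 ]
packet 0.72 [ 0.6979 -0.0874  0.0792]
apple 0.26 [ 0.5595 -0.4587  0.1038]
bottle 0.73 [0.5192 0.4792 0.1203]
loaf 0.87 [ 0.5595 -0.4604  0.1036]
```

Call:
servo_tool:
  rows: [0,0,0,0,1,0,0,0,0,1,0,0,0,0,1,0,0,0,0,1]

```text
time_s: 24.25
tool_pos: [0.4853, 0.0278, 0.1618]
tool_rot: [-35.7, 89.9, 35.2]
force: [2.7, 4.1, 3.3]
grip_width: 0.0141
```

Run:
```python
from cell import *
o=get_obs();print(o['tool_rot'],o['force'],o['wrist_torque'],o['joint_velocities'],o['grip_width']);print(sign_off())
```

```text
[-35.6690547   89.88550916  35.1616081 ] [2.66880657 4.13113168 3.3408159 ] [ 0.91656886 -0.40350968  0.16405498] [ 0.04898981  0.0185323  -0.07815173  0.08237589  0.11788534  0.04095935
  0.06897893] 0.014074925738203025
the job is handed in; nothing more can be done
None
```

The whole job was done in one run and handed in at about 24 s, with the lid still gripped and held at the middle mark. No verdict was reported.

- **Walnuts:** I gripped the tray by its tab and eased the grip over the mill so it swung down slowly to about 34°. All five walnuts rolled straight into the bowl, and I counted five in the wrist picture. After the pour, the depth picture put nothing in the bowl higher than about 103 mm.
- **Tray:** It is empty, upright on the counter close to where it started, and released. Its walls measured level to within about 0.003 rad.
- **Lid:** It went down through the slots until it met light contact, with its origin about 118 mm up. At the end it was about 1 mm off the mill's axis and tilted under 0.004 rad.
- **Twist:** I turned the lid about 36.5° (0.64 rad) clockwise from entry. The ridge sits at, or just past, the middle mark and well short of the lock block. I could not read the ring directly; allowing for the 3 mm play it should be at about 0.58–0.64 rad.
- **Grip:** The commanded grip is 45 N on the bar.

**Disagreements and gaps:**
- The fixed cameras and the wrist camera differed by up to about 5 mm in y, so I used the wrist camera's readings.
- While holding still, the wrist torque rose to about 1 N m and the side force to about 5 N, both small.
- In the last top-camera check, the jar, tin, bottle and loaf were in place. The detector returned the wrong objects for the packet and apple. I saw both in the last wrist pictures and noticed no shift, but did not measure them.

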